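# Lock a stop into the tilted T-track of a bevel jig

### The job

Set up the bevel jig for repeat cuts: lift the aluminium stop out of its grooved parking block and drop its hammer-head bolt into the slot of the T-track on the jig's tilted bed, so that the stop sits flat on the bed with its end face touching the free end of the wooden workpiece. Then turn the stop's black bar knob a quarter turn clockwise, so that the bolt head catches under the lips of the track, and let go. Leave the workpiece where it lies and do not disturb the hold-down jig, the feather board or the roll of masking tape.

Things in the scene. Friction and masses are not known exactly. Their poses are not given: they have to be found in the camera images.
- jig_bed: Tilted plywood bed of the bevel jig, 130 x 300 x 18 mm, fixed. Origin on its surface, mid-length on the T-track's axis, 62 mm above the table. x up the slope (away from the robot), y along the track (ends at +-150 mm), z out of the bed, 30 deg from vertical, towards the robot. Slot 14 mm wide, mouth chamfered to 17; lips 4 mm thick, flush with the bed; channel 30 mm wide, 14 mm deep.
- end_stop (a point): Centre of the face of the dark fixed end stop on the bed (56 mm across, 18 mm high, at bed y = 130 mm); the workpiece's far end lies against it.
- ledge (a point): Centre of the upslope face of the dark ledge strip on the bed, below the workpiece (112 mm along the track, 10 mm thick, 12 mm high, face at bed x = -16 mm).
- workpiece: Loose dark wooden offcut, 100 x 32 x 20 mm, 0.12 kg, lying along the track over the slot, against the ledge and the fixed end stop. Origin: centre of its underside; x along its length, the same way as the bed's y; z out of the bed. Its free end is at its x = -50 mm, at about bed y = +30 mm.
- stop: The stop: aluminium block 28 (x) x 48 (y) x 24 (z) mm with a knob above and a bolt below, about 0.23 kg. Origin: centre of the block's underside; z up along the bolt. Same when turned half round. Two brass guide pins (12 mm thick, tapered, 4.2 mm deep, at y = +-16 mm) fit the slot, so its y goes along the track. At the start it stands upright in the parking block's groove, resting on the top.
- bolt_head (a point): Bottom centre of the stop's steel hammer head, 11.7 mm below the block's underside at the start. The head is 26 mm long, 11 mm wide, 6.5 mm thick (its top 5.2 mm below the underside), its lower 4 mm tapering to 4.4 mm width; it turns with the knob.
- knob_grip (a point): Centre of the stop's black bar knob, on the bolt's axis, 52 mm above the block's underside. Bar 14 mm wide, 50 mm long, 32 mm tall (36 to 68 mm above the underside), on a round collar of 18 mm diameter (24 to 37 mm). The bar lies along the head.
- stop_knob (a joint): Angle of the bar knob, 0 to 1.571 rad, clockwise seen from above; stays where left (friction 0.03 Nm). 0: bar and head along the stop's y, the head passes the slot. 1.571: bar and head across (along x). The head turns with it and rises 1.4 mm on the way, so from about 1.35 rad on it clamps the stop on the bed (turning then takes up to 0.2 Nm).
- parking_block: Wooden parking block, 54 x 150 x 30 mm, fixed on the table; a groove 15 mm wide and 16 mm deep runs along its y through its whole length. Origin: centre of its underside.
- hold_down_jig: Small plywood hold-down jig with a toggle clamp and red lever, 100 x 150 x 96 mm, loose on the table; bystander. Origin: centre of its underside.
- feather_board: Light wooden feather board (comb-like end), 70 x 248 x 18 mm, loose on the table; bystander. Origin: centre of its underside, its length along y.
- masking_tape: Roll of masking tape lying flat, 96 mm diameter, 24 mm high, loose on the table; bystander. Origin: centre of its underside.

How it is judged:
By the outcome, as a careful person would: the job done as asked, in the order asked, and still so for the second after the job is handed in, with the robot touching nothing.
It also fails if it takes over 45 s, if anything falls off the work surface, if the arm or the gripper's body presses on something with over 40 N, if the wrist force passes 120 N, or if a joint passes its speed limit or range.

### The arm

A 7-joint arm with a two-finger parallel gripper is mounted at the origin on a cart in front of the work surface, level with it; the furniture and walls round the work are solid. World frame = base frame: x ahead of the robot, y to its left, z up, the work surface at z = 0. Lengths are in m, angles in rad, forces in N, time in s.
With the tool pointing down it reaches from about 0.4 to 0.85 m from the base axis. Payload 4.4 kg.
Tool frame: the origin (TCP) lies on the centre line of the jaws, within the pads' length; the fingertips stand 19 mm ahead of it and the grasp point (between the pads) is the TCP; z points along the fingers, y is the direction in which the jaws open and shut (so a half turn about z gives the same grasp; the last joint's range is limited). The gripper opens to 94 mm and grips with 3 to 60 N. Pads are 16 mm wide; open, the fingers measure 119 mm over their backs; the gripper's body (75 mm by 177 mm) begins 78 mm behind the grasp point.
Start: joints at [-1.238, 0.628, 0.038, 1.517, -0.027, 0.996, -0.02], TCP at [0.252, 0.599, 0.224] pointing down, gripper open.
Joint ranges: [-3.06, 3.06], [-0.37, 2.12], [-1.25, 1.32], [0.18, 2.47], [-1.1, 4.24], [0.23, 1.98], [-2.94, 2.94]. Speed limits (rad/s): [2.57, 2.57, 3.14, 3.14, 3.14, 3.14, 3.14].

### API

Orientations are given as a rotation vector (axis times angle).
In Python, from station import r gives the robot as it stands.
- The arm moves only by the tool servo_tool, never from a script. Its argument "moves" is a list of rows, each an object with "xyz": the shift along the world's x, y, z in mm, a list of three; "turn": the turn about the world's z in rad. A call has 1 to 10 rows; each row shifts and turns the commanded pose from where the row before left it; what a row does not reach is not made up. A row lasts 1/12 s, in which the tool goes at most 41.7 mm and 7.16 degrees, less where a joint would pass 70% of its speed; a pose out of reach is approached as far as the arm can. A call with a gripper value outside its range is refused whole. "fingers" is the gripper's target within -1 to 1 (shut at 1, half-way at 0, fully open at -1), set as the call begins (left out, the last holds). The fingers move at their own pace and stop on an object; "force" is the grip in N (left out, the last holds). Time passes only in rows, so rows that do not move let the fingers close. It gives the time, the measured TCP pose, the force and the opening at its end, in the units of the state.
- r.sense(): the state, without advancing time (a new reading comes with each control period).
- r.snapshot(name): name is "scene" or "top" or "wrist"; returns a dict with "image" (384x512x3 uint8, red, green, blue), "z_map" (384x512 float32, m along the optical axis (not along the pixel's ray), 0 where there is no reading), "mtx" (3x3 intrinsics, pixels), "position" and "attitude" of the camera in the world; the wrist camera has in their place "hand_eye" (4x4, takes a point from camera to tool coordinates, whose origin is the TCP and whose axes are the flange's). Camera axes: x right, y down, z forward; pixel columns grow to the right and rows downward; lengths in m; the calibration is good to about 2 mm. A picture is of the moment at which its call begins: read the wrist's pose just before it.
- r.job_done(): hands the job in, once; it reports no verdict.
The state is a dict: "time_s": time; "joints": joint angles; "dq": joint speeds; "effort": joint torques, N m; "tcp_pos": TCP position; "ee_rot": TCP orientation; "ft_force": force on the tool from outside, world axes, zero at the start; "moment": the same for the moment, N m; "finger_gap": finger opening in m.
Only numpy, scipy, OpenCV 4.12 (cv2) and the standard library are available. Lean on these libraries where they do the work, as an engineer would, in place of code of your own. Each camera call takes 0.05 s, during which the arm holds its last target.

## Working session

There is one attempt and no reset: what is moved stays moved. The work goes in short steps, Python scripts to look and compute and a tool call to move; the robot and the scene stay as the last step left them, time stands still between calls to the robot, and variables do not carry over. Pictures are saved under pics/ and viewed, and the job is handed in when it is done.

Besides the shell and the picture viewer there is one more tool, called after "Request:" as name(argument=value, ...) on one line, values as JSON. servo_tool: Moves the arm, as the interface text tells. Its arguments: {"type":"object","properties":{"moves":{"type":"array","items":{"type":"object","properties":{"xyz":{"type":"array","items":{"type":"number"}},"turn":{"type":"number"}}}},"fingers":{"type":"number"},"force":{"type":"number"}},"required":["moves"]}

```bash
mkdir -p pics; ls; cat > h.py <<'E'
import numpy as np, cv2, pickle
from scipy.spatial.transform import Rotation as R
from station import r
def snap(n,fn):
    s=r.sense(); d=r.snapshot(n)
    pickle.dump((s,d),open(f'pics/{fn}.pkl','wb'))
    cv2.imwrite(f'pics/{fn}.png',cv2.cvtColor(d['image'],cv2.COLOR_RGB2BGR)); return s,d
def cloud(s,d):
    z=d['z_map'];K=d['mtx'];v,u=np.mgrid[:z.shape[0],:z.shape[1]]
    p=np.stack([(u-K[0,2])/K[0,0]*z,(v-K[1,2])/K[1,1]*z,z],-1)
    if 'hand_eye' in d:
        T=np.array(d['hand_eye']);p=p@T[:3,:3].T+T[:3,3]
        Rt=R.from_rotvec(s['ee_rot']).as_matrix();p=p@Rt.T+np.array(s['tcp_pos'])
    else:
        a=np.array(d['attitude']);Rt=R.from_rotvec(a).as_matrix() if a.shape==(3,) else (a if a.shape==(3,3) else None)
        p=p@Rt.T+np.array(d['position'])
    p[z==0]=np.nan
    return p
E
python3 - <<'E'
from h import *
for n in ['scene','top','wrist']:
    s,d=snap(n,n+'0'); print({k:(v if k not in('image','z_map') else v.shape) for k,v in d.items()})
print(s)
E
```

```text
pics
{'image': (384, 512, 3), 'z_map': (384, 512), 'mtx': array([[390.84214099,   0.        , 257.95703065],
       [  0.        , 390.84214099, 193.23546935],
       [  0.        ,   0.        ,   1.        ]]), 'position': array([-0.13371001, -0.5303539 ,  0.92425717]), 'attitude': array([-2.13349889,  1.17207851, -0.45648756])}
{'image': (384, 512, 3), 'z_map': (384, 512), 'mtx': array([[387.10150515,   0.        , 258.28723388],
       [  0.        , 387.10150515, 198.0603081 ],
       [  0.        ,   0.        ,   1.        ]]), 'position': array([ 0.3730957 , -0.09790206,  1.48637684]), 'attitude': array([-2.15328716,  2.14943357, -0.14102504])}
{'image': (384, 512, 3), 'z_map': (384, 512), 'mtx': array([[268.38788627,   0.        , 255.98957497],
       [  0.        , 268.38788627, 190.88374784],
       [  0.        ,   0.        ,   1.        ]]), 'hand_eye': array([[ 6.76927169e-04, -9.62938148e-01, -2.69721456e-01,
         7.88035867e-02],
       [ 9.99999616e-01,  8.02197889e-04, -3.54217427e-04,
        -4.47632562e-04],
       [ 5.57459456e-04, -2.69721113e-01,  9.62938321e-01,
        -1.61003986e-01],
       [ 0.00000000e+00,  0.00000000e+00,  0.00000000e+00,
         1.00000000e+00]])}
{'time_s': 0.1, 'joints': array([-1.2378242 ,  0.62921263,  0.03845531,  1.51820569, -0.02699293,
        0.99630596, -0.0199939 ]), 'dq': array([-1.63885561e-03, -1.07021880e-03,  4.20926993e-04, -3.77765072e-03,
       -3.64837476e-04, -2.80079817e-03,  9.47956681e-05]), 'effort': array([ 3.64688640e-03, -5.50789940e+01,  1.14766158e+00, -1.87119019e+01,
       -5.21688710e-02,  1.91717979e-02,  5.08034805e-05]), 'tcp_pos': array([0.25215702, 0.59851697, 0.22369275]), 'ee_rot': array([-6.22184647e-01, -3.07906296e+00,  2.49131767e-03]), 'ft_force': array([ 0.29198727, -0.22466822, -0.54584415]), 'moment': array([0.00030966, 0.02187647, 0.05277586]), 'finger_gap': 0.09421496861336212}
```

View pics/scene0.png

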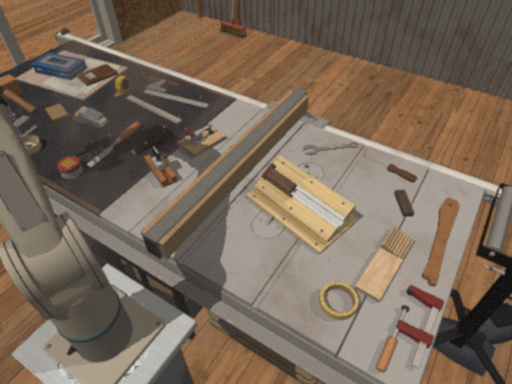

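View pics/top0.png

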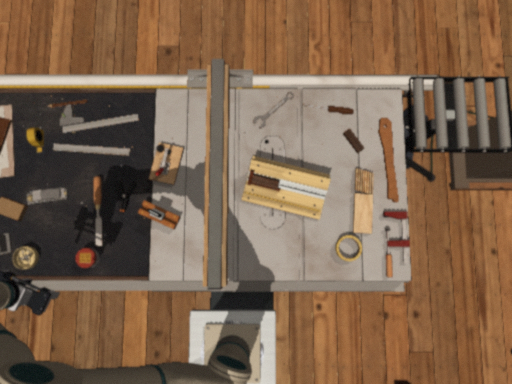

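View pics/wrist0.png

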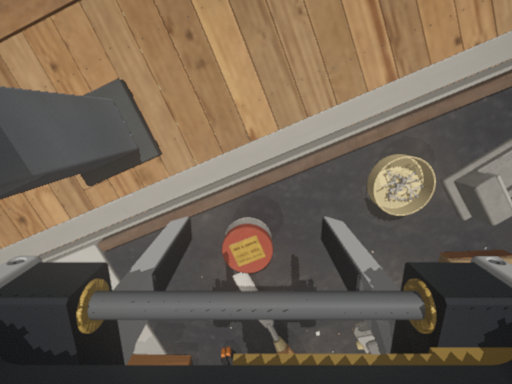

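The top view shows the bed at about (288,185). The stop in its parking block is probably at (158,213), and the hold-down jig with the red lever is at (167,160). A fence stands between them at column 215. Next I'll measure these.

```bash
python3 - <<'E'
from h import *
s,d=pickle.load(open('pics/top0.pkl','rb')); P=cloud(s,d)
s2,d2=pickle.load(open('pics/scene0.pkl','rb')); Q=cloud(s2,d2)
for uv in [(158,213),(145,208),(172,220),(167,160),(215,180),(300,188),(265,180),(245,205),(323,216),(257,155),(330,168),(349,247),(362,200)]:
    print(uv,P[uv[1],uv[0]].round(3))
a=d['image'][120:300,110:350]; b=d2['image'][110:300,120:420]
cv2.imwrite('pics/c1.png',cv2.cvtColor(cv2.resize(a,None,fx=3.3,fy=3.3,interpolation=cv2.INTER_CUBIC),cv2.COLOR_RGB2BGR))
cv2.imwrite('pics/c2.png',cv2.cvtColor(cv2.resize(b,None,fx=2.6,fy=2.6,interpolation=cv2.INTER_CUBIC),cv2.COLOR_RGB2BGR))
# fence
m=(P[...,2]>0.04)&(abs(np.arange(512)[None,:]-215)<14)
f=P[m]; print('fence',f.min(0),f.max(0)); print(np.percentile(f,[2,50,98],axis=0))
E
```

```text
(158, 213) [0.504 0.266 0.101]
(145, 208) [0.531 0.339 0.014]
(172, 220) [0.486 0.234 0.015]
(167, 160) [0.719 0.261 0.015]
(215, 180) [0.628 0.065 0.082]
(300, 188) [ 0.604 -0.251  0.047]
(265, 180) [ 0.627 -0.119  0.09 ]
(245, 205) [ 0.545 -0.043  0.002]
(323, 216) [ 0.503 -0.343  0.   ]
(257, 155) [ 0.743 -0.089  0.002]
(330, 168) [ 0.691 -0.375  0.   ]
(349, 247) [ 0.385 -0.44   0.   ]
(362, 200) [ 0.563 -0.491  0.016]
fence [ 0.02707662 -0.01676721  0.04011519] [1.10383671 0.10514625 0.50066985]
[[ 0.04419154 -0.00358935  0.06463488]
 [ 0.56573477  0.05429999  0.07899417]
 [ 1.07164822  0.10250655  0.45162575]]
```

View pics/c1.png

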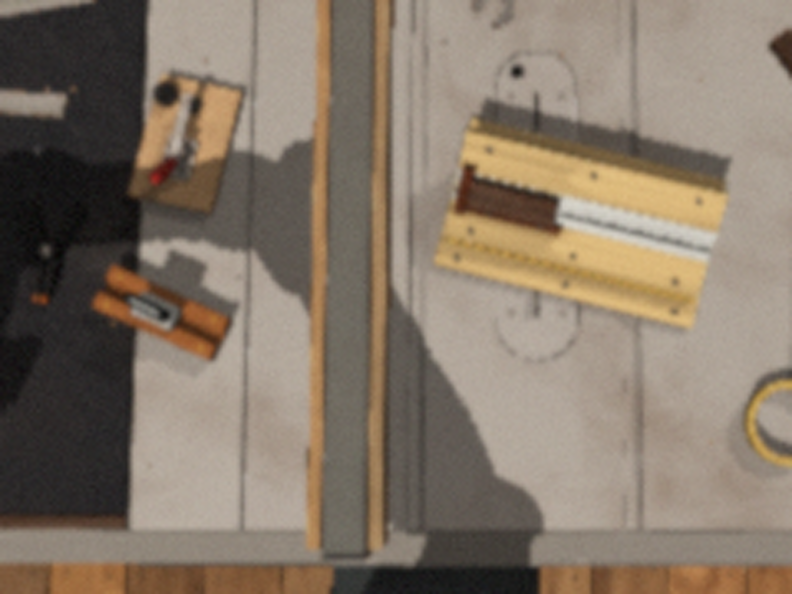

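View pics/c2.png

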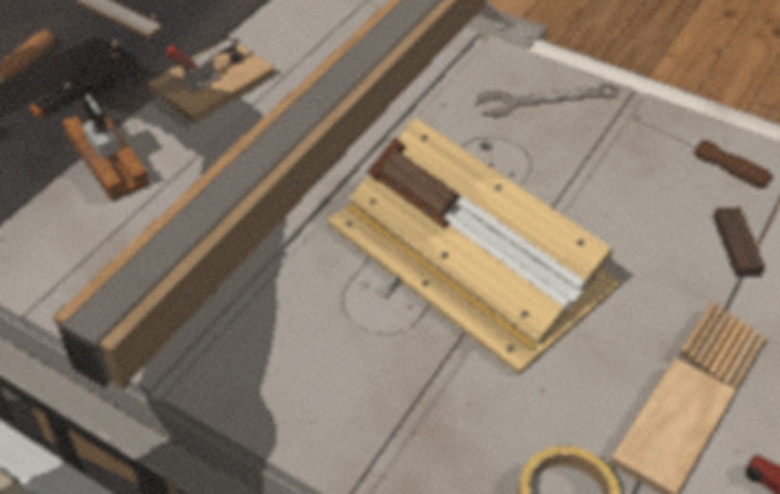

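```bash
python3 - <<'E'
from h import *
s,d=pickle.load(open('pics/top0.pkl','rb')); P=cloud(s,d)
s2,d2=pickle.load(open('pics/scene0.pkl','rb')); Q=cloud(s2,d2)
M=R.from_rotvec(s['ee_rot']).as_matrix(); print(M.round(3))
for nm,C in (('top',P),('scene',Q)):
    m=(C[...,2]>0.02)&(C[...,2]<.15)&(abs(C[...,0]-.50)<.1)&(abs(C[...,1]-.27)<.1)
    p=C[m]; print(nm,len(p),p.min(0),p.max(0))
    c=cv2.minAreaRect(p[(p[:,2]<.045),:2].astype(np.float32)); print(c)
    k=p[p[:,2]>.08]; print('knob',len(k),k.mean(0)); 
    if len(k)>5: print(cv2.minAreaRect(k[:,:2].astype(np.float32)))
    # bed plane
    n=C.reshape(-1,3)
    m=(abs(n[:,0]-.6)<.12)&(n[:,1]<-.05)&(n[:,1]>-.38)&(n[:,2]>.035)&(n[:,2]<.13)
    q=n[m]; 
    best=None;rng=np.random.default_rng(0)
    for i in range(400):
        a,b,c=q[rng.choice(len(q),3,False)]
        nn=np.cross(b-a,c-a); l=np.linalg.norm(nn)
        if l<1e-6: continue
        nn/=l; e=abs((q-a)@nn)<.003
        if best is None or e.sum()>best.sum(): best=e
    qq=q[best]; ctr=qq.mean(0); nn=np.linalg.svd(qq-ctr)[2][2]; nn*=np.sign(nn[2]); print('bed',len(qq),ctr,nn,np.degrees(np.arccos(nn[2])),'yaw',np.degrees(np.arctan2(-nn[1],-nn[0])))
E
```

```text
[[-0.922  0.388 -0.001]
 [ 0.388  0.922 -0.002]
 [-0.    -0.002 -1.   ]]
top 494 [0.45019692 0.2042122  0.0203316 ] [0.55660951 0.36109639 0.10469115]
((0.5045936107635498, 0.2826436161994934), (0.15128213167190552, 0.05394325777888298), 65.7159652709961)
knob 57 [0.50439628 0.28117552 0.09748789]
((0.5053591132164001, 0.28341302275657654), (0.051833562552928925, 0.012970341369509697), 63.94503402709961)
bed 1344 [ 0.61662819 -0.21345856  0.06720553] [-0.4732418   0.1196345   0.87277133] 29.217699737787378 yaw -14.18701860892876
scene 496 [0.44968997 0.20749247 0.02033274] [0.54751698 0.36680639 0.10227585]
((0.5049630403518677, 0.28594541549682617), (0.1572374552488327, 0.05510283261537552), 65.86111450195312)
knob 68 [0.5009342  0.27993487 0.09484868]
((0.5039755702018738, 0.2839619219303131), (0.05379984900355339, 0.015109020285308361), 64.65033721923828)
bed 2428 [ 0.61252063 -0.22152117  0.06631741] [-0.48647105  0.11822444  0.86566096] 30.041735484174865 yaw -13.659480250588672
```

Request:
servo_tool(moves=[{"xyz": [25, -31, -1]}, {"xyz": [25, -31, -1]}, {"xyz": [25, -31, -1]}, {"xyz": [25, -32, -1]}, {"xyz": [25, -32, -1]}, {"xyz": [25, -32, -1], "turn": -0.026}, {"xyz": [25, -32, -1]}, {"xyz": [25, -32, -1]}, {"xyz": [26, -31, -1]}, {"xyz": [26, -31, -1]}], fingers=-1, force=15)

```text
invalid input
```

Request:
servo_tool(moves=[{"xyz": [0, 0, 0]}, {"xyz": [0, 0, 0]}])

```text
invalid input
```

```bash
python3 - <<'E'
from h import *
s,d=snap('wrist','w1'); print(s['time_s'],s['tcp_pos'],R.from_rotvec(s['ee_rot']).as_matrix().round(3).tolist(),s['ft_force'],s['joints'])
C=cloud(s,d)
m=(C[...,2]>0.085)&(C[...,2]<.11)&(abs(C[...,0]-.504)<.04)&(abs(C[...,1]-.283)<.04)
k=C[m]; print(len(k),np.median(k,0)); print(cv2.minAreaRect(k[:,:2].astype(np.float32)))
m=(C[...,2]>0.045)&(C[...,2]<.06)&(abs(C[...,0]-.504)<.05)&(abs(C[...,1]-.283)<.05)
k=C[m]; print(len(k),np.median(k,0)); print(cv2.minAreaRect(k[:,:2].astype(np.float32)))
m=(C[...,2]>0.025)&(C[...,2]<.035)&(abs(C[...,0]-.504)<.09)&(abs(C[...,1]-.283)<.09)
k=C[m]; print(len(k),np.median(k,0)); print(cv2.minAreaRect(k[:,:2].astype(np.float32)))
E
```

```text
0.15 [0.25222617 0.59858309 0.22379141] [[-0.922, 0.388, -0.0], [0.388, 0.922, -0.001], [-0.0, -0.001, -1.0]] [-0.23582165  0.36523407 -0.0313818 ] [-1.23777524  0.6291245   0.03845592  1.51807584 -0.02695916  0.99629358
 -0.01997606]
0 [nan nan nan]
((0.0, 0.0), (0.0, 0.0), 0.0)
0 [nan nan nan]
((0.0, 0.0), (0.0, 0.0), 0.0)
0 [nan nan nan]
((0.0, 0.0), (0.0, 0.0), 0.0)
  return _methods._mean(a, axis=axis, dtype=dtype,
  ret = um.true_divide(
```

View pics/w1.png

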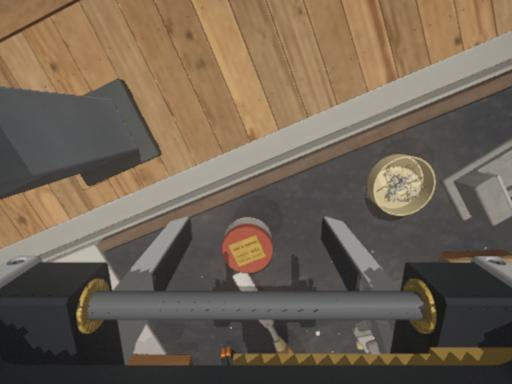

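The arm didn't move because the calls were refused, so this picture is unchanged. The rows may need both keys.

Request:
servo_tool(moves=[{"xyz": [25, -31, -1], "turn": 0}, {"xyz": [25, -31, -1], "turn": 0}, {"xyz": [25, -31, -1], "turn": 0}, {"xyz": [25, -32, -1], "turn": 0}, {"xyz": [25, -32, -1], "turn": 0}, {"xyz": [25, -32, -1], "turn": -0.026}, {"xyz": [25, -32, -1], "turn": 0}, {"xyz": [25, -32, -1], "turn": 0}, {"xyz": [26, -31, -1], "turn": 0}, {"xyz": [26, -31, -1], "turn": 0}], fingers=-1, force=15)

```text
time_s: 1.03
tcp_pos: [0.5052, 0.2823, 0.2145]
ee_rot: [-0.662, -3.071, -0.0]
ft_force: [1.0, 0.8, 0.3]
finger_gap: 0.0938
```

```bash
cat > w.py <<'E'
from h import *
import sys
s,d=snap('wrist',sys.argv[1]); M=R.from_rotvec(s['ee_rot']).as_matrix(); print(s['time_s'],s['tcp_pos'].round(4),'toolY deg',np.degrees(np.arctan2(M[1,1],M[0,1])),s['ft_force'].round(1),s['joints'].round(2),s['finger_gap'])
E
python3 - <<'E'
import sys; sys.argv=['','w1']
exec(open('w.py').read())
C=cloud(s,d)
for lo,hi,w in((.085,.11,.04),(.045,.06,.05),(.025,.035,.09)):
    m=(C[...,2]>lo)&(C[...,2]<hi)&(abs(C[...,0]-.504)<w)&(abs(C[...,1]-.283)<w)
    k=C[m]; print(len(k),np.median(k,0)); print(cv2.minAreaRect(k[:,:2].astype(np.float32)))
E
```

```text
1.0333 [0.5052 0.2823 0.2145] toolY deg 65.66803930269383 [1.  0.8 0.3] [-0.59  0.54  0.05  1.73 -0.03  0.87  0.62] 0.093818884870405
641 [0.50450424 0.28227015 0.09795127]
((0.5062164664268494, 0.28188157081604004), (0.04912944138050079, 0.014603097923099995), 64.39983367919922)
373 [0.49704956 0.287033   0.05443046]
((0.497835248708725, 0.28517696261405945), (0.04689505323767662, 0.012013498693704605), 64.09674072265625)
2510 [0.49876532 0.28906731 0.03055465]
((0.505300760269165, 0.2815697491168976), (0.14997699856758118, 0.05281475931406021), 65.72756958007812)
```

View pics/w1.png

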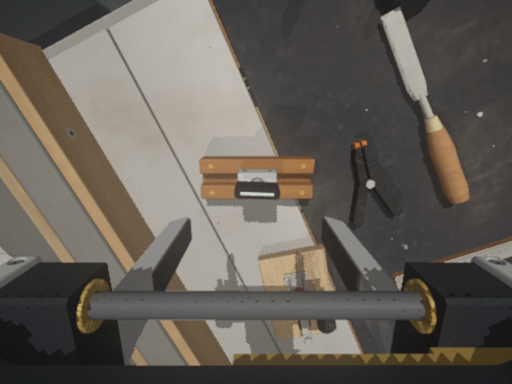

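The wrist view shows the stop upright at (258,185), with the knob bar centred on the TCP to within 1 mm. Next I descend and grip the bar by its two ends. With the jaw axis along the track, the stop can then pivot by the bed's tilt.

Request:
servo_tool(moves=[{"xyz": [0, 0, -30], "turn": 0}, {"xyz": [0, 0, -35], "turn": -0.01}, {"xyz": [0, 0, -30], "turn": 0}, {"xyz": [0, 0, -22], "turn": 0}, {"xyz": [0, 0, -15], "turn": 0}, {"xyz": [0, 0, 0], "turn": 0}], fingers=-0.4)

```text
time_s: 1.58
tcp_pos: [0.502, 0.2829, 0.0792]
ee_rot: [-0.676, -3.063, 0.007]
ft_force: [-0.1, -0.1, -0.2]
finger_gap: 0.0662
```

Request:
servo_tool(moves=[{"xyz": [0, 0, 0], "turn": 0}, {"xyz": [0, 0, 0], "turn": 0}, {"xyz": [0, 0, 0], "turn": 0}, {"xyz": [0, 0, 0], "turn": 0}], fingers=1, force=12)

```text
time_s: 1.92
tcp_pos: [0.5051, 0.2844, 0.0838]
ee_rot: [0.677, 3.066, 0.002]
ft_force: [1.1, 0.0, 1.5]
finger_gap: 0.0505
```

Request:
servo_tool(moves=[{"xyz": [0, 0, 0], "turn": 0}, {"xyz": [0, 0, 8], "turn": 0}, {"xyz": [0, 0, 16], "turn": 0}, {"xyz": [0, 0, 25], "turn": 0}, {"xyz": [0, 0, 25], "turn": 0}, {"xyz": [0, 0, 25], "turn": 0}, {"xyz": [0, 0, 25], "turn": 0}, {"xyz": [0, 0, 12], "turn": 0}, {"xyz": [0, 0, 0], "turn": 0}], force=15)

```text
time_s: 2.67
tcp_pos: [0.5059, 0.285, 0.2221]
ee_rot: [0.677, 3.063, 0.007]
ft_force: [0.1, -0.7, -2.8]
finger_gap: 0.0501
```

```bash
python3 w.py w2
```

```text
2.6667 [0.5059 0.285  0.2221] toolY deg 65.08835240259232 [ 0.1 -0.7 -2.8] [-0.59  0.53  0.05  1.73 -0.03  0.88  0.61] 0.050091719469703685
```

View pics/w2.png

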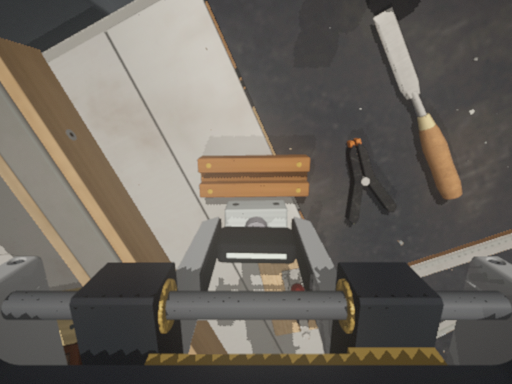

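The stop is held and hanging at (256,240), with about 2.8 N on the wrist. Next I cross the fence to a spot above the bed and look.

Request:
servo_tool(moves=[{"xyz": [5, -20, 12], "turn": 0}, {"xyz": [8, -35, 12], "turn": 0.02}, {"xyz": [12, -38, 8], "turn": 0.02}, {"xyz": [12, -38, 4], "turn": 0.02}, {"xyz": [12, -38, 0], "turn": 0.02}, {"xyz": [12, -38, 0], "turn": 0.02}, {"xyz": [12, -38, 0], "turn": 0.02}, {"xyz": [12, -38, 0], "turn": 0.02}, {"xyz": [12, -38, 0], "turn": 0.02}, {"xyz": [12, -38, 0], "turn": 0.02}])

```text
time_s: 3.55
tcp_pos: [0.6125, -0.0767, 0.2527]
ee_rot: [-0.397, -3.113, -0.0]
ft_force: [0.4, -0.2, -2.0]
finger_gap: 0.0499
```

Request:
servo_tool(moves=[{"xyz": [12, -38, 0], "turn": 0.01}, {"xyz": [12, -38, 0], "turn": 0}, {"xyz": [12, -30, 0], "turn": 0}, {"xyz": [8, -15, 0], "turn": 0}, {"xyz": [0, 0, 0], "turn": 0}, {"xyz": [0, 0, 0], "turn": 0}])

```text
time_s: 4.05
tcp_pos: [0.6562, -0.1966, 0.2521]
ee_rot: [-0.386, -3.114, -0.001]
ft_force: [-0.7, 0.8, -2.9]
finger_gap: 0.0499
```

```bash
python3 w.py w3
```

```text
4.05 [ 0.6562 -0.1966  0.2521] toolY deg 75.8576994255966 [-0.7  0.8 -2.9] [ 0.23  0.66  0.04  1.37 -0.03  1.12  1.6 ] 0.04992686869698662
```

View pics/w3.png

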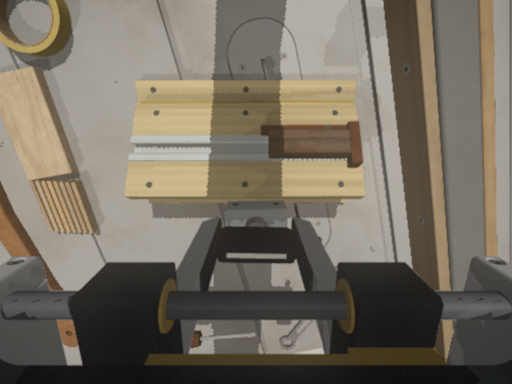

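The bed is in clear view: the track spans rows 135–160, the workpiece columns 268–350, and its free end is near (269,140).

```bash
python3 - <<'E'
from h import *
s,d=pickle.load(open('pics/w3.pkl','rb')); 
a=d['image'][75:205,120:370]
cv2.imwrite('pics/c3.png',cv2.cvtColor(cv2.resize(a,None,fx=3.2,fy=3.2,interpolation=cv2.INTER_CUBIC),cv2.COLOR_RGB2BGR))
C=cloud(s,d)
m=np.zeros(C.shape[:2],bool); m[100:128,160:350]=1; m[165:190,150:350]=1
q=C[m]; q=q[~np.isnan(q).any(1)]
for i in range(5):
    c=q.mean(0); n=np.linalg.svd(q-c,full_matrices=False)[2][2]; n*=np.sign(n[2]); e=abs((q-c)@n); q=q[e<max(.003,2*np.median(e))]
print(len(q),c,n,np.degrees(np.arccos(n[2])),np.degrees(np.arctan2(-n[1],-n[0])),e.std())
# height over plane profile across track at column 200,240
for col in (170,200,230,250,300):
    print(col,[f"{r_}:{((C[r_,col]-c)@n)*1000:.0f}" for r_ in range(76,204,3)])
print([f"{c_}:{((C[140,c_]-c)@n)*1000:.0f}" for c_ in range(250,290,1)])
print([f"{c_}:{((C[150,c_]-c)@n)*1000:.0f}" for c_ in range(250,290,1)])
E
```

```text
9405 [ 0.61425939 -0.19403724  0.06252997] [-0.48512373  0.1214711   0.86596751] 30.006632965483842 -14.057380060458543 0.00041671399258549874
170 ['76:-8', '79:-10', '82:-0', '85:-4', '88:-6', '91:-7', '94:-10', '97:-11', '100:-12', '103:1', '106:-0', '109:1', '112:0', '115:0', '118:1', '121:-0', '124:0', '127:2', '130:-0', '133:-0', '136:1', '139:0', '142:-1', '145:-15', '148:-14', '151:-14', '154:-1', '157:-0', '160:-1', '163:-0', '166:-1', '169:-0', '172:-2', '175:-0', '178:1', '181:-0', '184:-1', '187:1', '190:-1', '193:0', '196:-3', '199:-85', '202:-88']
200 ['76:-7', '79:-11', '82:-2', '85:-3', '88:-7', '91:-7', '94:-10', '97:-12', '100:-13', '103:-0', '106:-0', '109:-0', '112:2', '115:-0', '118:0', '121:0', '124:0', '127:0', '130:0', '133:-1', '136:-0', '139:0', '142:-3', '145:-14', '148:-14', '151:-14', '154:-1', '157:0', '160:-1', '163:0', '166:1', '169:2', '172:0', '175:-1', '178:1', '181:0', '184:-1', '187:-0', '190:-1', '193:-1', '196:-3', '199:-87', '202:-89']
230 ['76:-7', '79:-10', '82:-0', '85:-3', '88:-5', '91:-7', '94:-10', '97:-10', '100:-14', '103:1', '106:0', '1
[... 1254 characters left out ...]
1:0', '262:-0', '263:0', '264:1', '265:1', '266:-1', '267:1', '268:16', '269:21', '270:20', '271:22', '272:20', '273:21', '274:19', '275:20', '276:20', '277:20', '278:20', '279:19', '280:20', '281:21', '282:21', '283:18', '284:21', '285:19', '286:20', '287:20', '288:19', '289:20']
['250:-15', '251:-16', '252:-14', '253:-14', '254:-14', '255:-14', '256:-15', '257:-14', '258:-15', '259:-13', '260:-13', '261:-13', '262:-14', '263:-12', '264:-14', '265:-12', '266:-13', '267:-15', '268:12', '269:20', '270:19', '271:20', '272:20', '273:21', '274:20', '275:20', '276:21', '277:20', '278:20', '279:19', '280:20', '281:21', '282:20', '283:20', '284:19', '285:19', '286:21', '287:20', '288:20', '289:19']
```

View pics/c3.png

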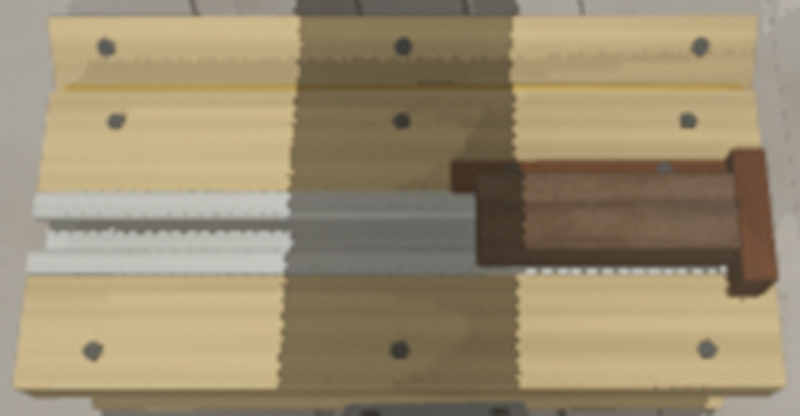

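```bash
python3 - <<'E'
from h import *
s,d=pickle.load(open('pics/w3.pkl','rb')); C=cloud(s,d)
c=np.array([ 0.61425939,-0.19403724,0.06252997]); n=np.array([-0.48512373,0.1214711,0.86596751])
H=((C-c)@n)*1000
bx=np.array([n[2]*-n[0],n[2]*-n[1],n[0]**2+n[1]**2]);bx/=np.linalg.norm(bx); by=np.cross(n,bx)
K=d['mtx'];T=np.array(d['hand_eye']);Rt=R.from_rotvec(s['ee_rot']).as_matrix()
def ray(u,v,h=0):
    p0=Rt@T[:3,3]+s['tcp_pos']; dr=Rt@T[:3,:3]@np.array([(u-K[0,2])/K[0,0],(v-K[1,2])/K[1,1],1])
    return p0+dr*((h-(p0-c)@n)/(dr@n))
print('by',by,'bx',bx)
def bc(p): return np.array([(p-c)@bx,(p-c)@by])*1000
for lo,hi in((150,205),(205,262)):
    prof=np.nanmean(H[:,lo:hi],axis=1); u=(lo+hi-1)/2
    print([f'{i}:{prof[i]:.1f}' for i in list(range(98,104))+list(range(138,158))+list(range(193,199))])
    for v in (102.5,142,153.5,195.5): print(u,v,bc(ray(u,v)))
# workpiece end: jump between 267/268 at top h=20mm
for v in(135,140,145,150): print('wp end',bc(ray(267.7,v,.020)))
# end stop face col ~ 350
print([f'{i}:{H[140,i]:.0f}' for i in range(335,366)],[f'{i}:{H[125,i]:.0f}' for i in range(335,366)])
# bed y ends
print([f'{i}:{H[170,i]:.0f}' for i in range(125,140)],[f'{i}:{H[170,i]:.0f}' for i in range(352,368)])
# workpiece point cloud extents from top surface
m=(abs(H-20)<3); m[:, :200]=0; m[:120]=0;m[160:]=0; q=C[m]; b=np.stack([(q-c)@bx,(q-c)@by],-1)*1000
print(b.min(0),b.max(0),cv2.minAreaRect(b.astype(np.float32)))
E
```

```text
by [0.2428935  0.97005296 0.        ] bx [ 0.84003435 -0.21033788  0.50010025]
['98:-11.8', '99:-12.7', '100:-13.1', '101:-9.6', '102:-9.2', '103:-0.2', '138:-0.0', '139:-0.1', '140:0.1', '141:-0.1', '142:-1.2', '143:-3.8', '144:-14.0', '145:-14.1', '146:-14.1', '147:-13.9', '148:-14.0', '149:-14.1', '150:-13.9', '151:-14.1', '152:-13.9', '153:0.1', '154:-0.1', '155:-0.1', '156:-0.2', '157:-0.1', '193:-0.1', '194:-0.1', '195:-0.3', '196:-2.8', '197:-8.4', '198:-13.9']
177.0 102.5 [-64.49079182 -99.94229554]
177.0 142 [ -6.30988491 -95.66152052]
177.0 153.5 [  9.75915317 -94.47920933]
177.0 195.5 [ 65.4133655  -90.38434085]
['98:-12.0', '99:-12.5', '100:-13.3', '101:-9.4', '102:-9.2', '103:0.2', '138:0.1', '139:-0.0', '140:-0.0', '141:-0.4', '142:-1.2', '143:-12.6', '144:-13.9', '145:-13.9', '146:-13.9', '147:-13.9', '148:-14.0', '149:-14.0', '150:-14.0', '151:-13.9', '152:-14.0', '153:0.1', '154:-0.1', '155:0.2', '156:-0.2', '157:-0.1', '193:0.2', '194:-0.0', '195:-0.1', '196:-3.5', '197:-8.8', '198:-14.6']
233.0 102.5 [-64.41702629 -23.90465157]
233.0 142 [ -6.24695104 -22.68321947]
[... 615 characters left out ...]
12', '344:11', '345:12', '346:12', '347:15', '348:17', '349:18', '350:18', '351:18', '352:17', '353:18', '354:18', '355:18', '356:19', '357:17', '358:17', '359:-42', '360:-41', '361:-43', '362:-43', '363:-42', '364:-42', '365:-41']
['125:-76', '126:-76', '127:0', '128:-1', '129:-0', '130:-0', '131:0', '132:0', '133:1', '134:2', '135:-0', '136:-0', '137:0', '138:-1', '139:-1'] ['352:0', '353:-0', '354:-0', '355:1', '356:-0', '357:0', '358:-1', '359:-0', '360:-0', '361:-2', '362:1', '363:-77', '364:-76', '365:-76', '366:-76', '367:-76']
[-28.14527801  22.15154312] [ 25.27750969 301.28208498] ((-3.4310245513916016, 161.3531494140625), (51.611515045166016, 278.77362060546875), 4.444654941558838)
```

```bash
python3 - <<'E'
from h import *
s,d=pickle.load(open('pics/w3.pkl','rb')); C=cloud(s,d)
Rt=R.from_rotvec(s['ee_rot']).as_matrix(); t=(C-s['tcp_pos'])@Rt*1000
m=np.zeros(C.shape[:2],bool); m[195:270,200:315]=1
m&=(t[...,2]>-40)&(t[...,2]<70)&(abs(t[...,1])<26)
for c in (256,):
    print([(r_,t[r_,c].round(0).tolist()) for r_ in range(196,270,3)])
for r_ in (207,213,235,245,256): print(r_,[(c,t[r_,c].round(0).tolist()) for c in range(212,304,4)])
a=d['image'][190:275,190:320]
cv2.imwrite('pics/c4.png',cv2.cvtColor(cv2.resize(a,None,fx=6,fy=6,interpolation=cv2.INTER_CUBIC),cv2.COLOR_RGB2BGR))
E
```

```text
[(196, [-18.0, -1.0, 162.0]), (199, [-47.0, -1.0, 240.0]), (202, [12.0, -0.0, 45.0]), (205, [12.0, -0.0, 38.0]), (208, [12.0, -0.0, 31.0]), (211, [10.0, -0.0, 28.0]), (214, [7.0, -0.0, 31.0]), (217, [7.0, -0.0, 25.0]), (220, [7.0, -0.0, 19.0]), (223, [6.0, -0.0, 16.0]), (226, [4.0, -0.0, 14.0]), (229, [5.0, -0.0, 7.0]), (232, [5.0, -0.0, 3.0]), (235, [5.0, -0.0, -2.0]), (238, [5.0, -0.0, -7.0]), (241, [5.0, -0.0, -11.0]), (244, [3.0, -0.0, -11.0]), (247, [2.0, -0.0, -13.0]), (250, [1.0, -0.0, -15.0]), (253, [-1.0, -0.0, -16.0]), (256, [-3.0, -0.0, -15.0]), (259, [-6.0, -0.0, -14.0]), (262, [-9.0, -0.0, -12.0]), (265, [-169.0, -0.0, 251.0]), (268, [-176.0, -0.0, 252.0])]
207 [(212, [-64.0, -72.0, 252.0]), (216, [-64.0, -65.0, 251.0]), (220, [-66.0, -60.0, 259.0]), (224, [-67.0, -54.0, 262.0]), (228, [12.0, -22.0, 32.0]), (232, [12.0, -19.0, 33.0]), (236, [12.0, -16.0, 33.0]), (240, [12.0, -13.0, 33.0]), (244, [11.0, -10.0, 34.0]), (248, [12.0, -7.0, 34.0]), (252, [12.0, -4.0, 33.0]), (256, [12.0, -0.0, 33.0]), (260, [11.0, 3.0, 34.0]), (264, [11.0, 6.0, 34.0]), (268, [12.0, 9.0, 32.0]
[... 2041 characters left out ...]
, [2.0, 24.0, -11.0]), (300, [9.0, 24.0, -23.0])]
256 [(212, [1.0, -26.0, -22.0]), (216, [-4.0, -25.0, -13.0]), (220, [-3.0, -22.0, -15.0]), (224, [-3.0, -20.0, -15.0]), (228, [-3.0, -17.0, -16.0]), (232, [-2.0, -15.0, -16.0]), (236, [-3.0, -13.0, -15.0]), (240, [-3.0, -10.0, -16.0]), (244, [-3.0, -8.0, -15.0]), (248, [-3.0, -5.0, -15.0]), (252, [-2.0, -3.0, -16.0]), (256, [-3.0, -0.0, -15.0]), (260, [-3.0, 2.0, -15.0]), (264, [-3.0, 4.0, -16.0]), (268, [-3.0, 7.0, -15.0]), (272, [-3.0, 9.0, -15.0]), (276, [-3.0, 12.0, -16.0]), (280, [-2.0, 14.0, -16.0]), (284, [-3.0, 17.0, -15.0]), (288, [-3.0, 19.0, -14.0]), (292, [-4.0, 22.0, -14.0]), (296, [-5.0, 24.0, -12.0]), (300, [3.0, 24.0, -26.0])]
```

View pics/c4.png

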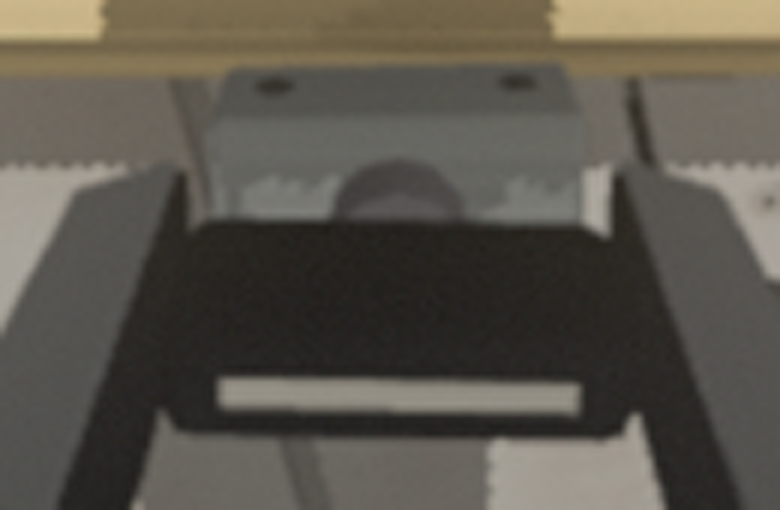

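Request:
servo_tool(moves=[{"xyz": [-16, -1, -15], "turn": 0}, {"xyz": [-16, -1, -30], "turn": 0}, {"xyz": [-14, 0, -30], "turn": 0}, {"xyz": [0, 0, -25], "turn": 0}, {"xyz": [0, 0, -12], "turn": 0}, {"xyz": [0, 0, 0], "turn": 0}, {"xyz": [0, 0, 0], "turn": 0}])

```text
time_s: 4.68
tcp_pos: [0.6121, -0.1966, 0.1427]
ee_rot: [0.381, 3.118, 0.001]
ft_force: [1.0, -1.5, -2.3]
finger_gap: 0.05
```

```bash
python3 w.py w4; python3 - <<'E'
from h import *
snap('scene','s4'); d=pickle.load(open('pics/s4.pkl','rb'))[1]
cv2.imwrite('pics/s4c.png',cv2.cvtColor(cv2.resize(d['image'][120:260,220:380],None,fx=4,fy=4,interpolation=cv2.INTER_CUBIC),cv2.COLOR_RGB2BGR))
E
```

```text
4.6833 [ 0.6121 -0.1966  0.1427] toolY deg 76.07585239533705 [ 1.  -1.5 -2.3] [ 0.25  0.71  0.03  1.62 -0.03  0.82  1.62] 0.050031315905559065
```

View pics/w4.png

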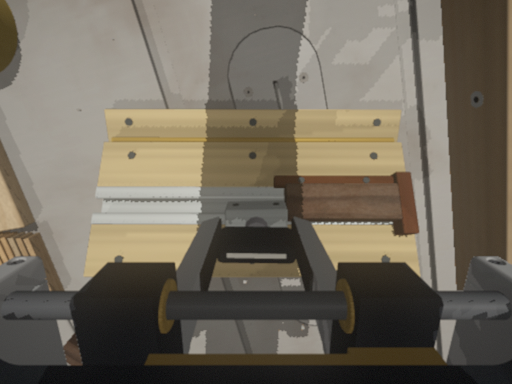

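View pics/s4c.png

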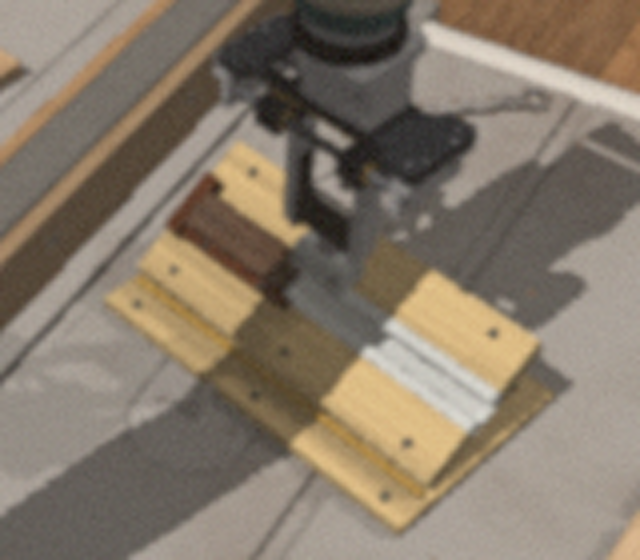

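```bash
python3 - <<'E'
from h import *
s,d=pickle.load(open('pics/w4.pkl','rb')); C=cloud(s,d)
c=np.array([ 0.61425939,-0.19403724,0.06252997]); n=np.array([-0.48512373,0.1214711,0.86596751])
bx=np.array([ 0.84003435,-0.21033788,0.50010025]);by=np.array([0.2428935,0.97005296,0])
h=np.array([.97005,-.24289,0])
D=(C-c)*1000
H=D@n;Y=D@by;X=D@bx;Hh=D@h
for r_ in (200,206,210,214,220): print(r_,[f'{u}:{Y[r_,u]:.1f}/{D[r_,u,2]:.0f}' for u in list(range(220,232))+list(range(280,298))])
print('block side h',np.nanmedian(Hh[208:216,235:280],axis=1), np.nanmedian(D[208:216,235:280,2],axis=1))
m=np.zeros(H.shape,bool); m[150:170,130:380]=1; m[245:265,100:160]=1
print('bed plane',np.nanmedian(H[150:170,130:380]))
E
```

```text
200 ['220:-39.4/-15', '221:-38.5/-16', '222:-37.5/-16', '223:-36.5/-15', '224:-35.5/-16', '225:-34.5/-16', '226:-33.5/-16', '227:-32.4/-15', '228:-31.5/-16', '229:-30.6/-16', '230:-29.5/-16', '231:-28.6/-17', '280:16.3/30', '281:17.2/30', '282:17.9/31', '283:23.6/-15', '284:22.4/5', '285:22.4/13', '286:22.7/18', '287:23.8/17', '288:24.6/17', '289:25.6/16', '290:26.2/18', '291:27.3/16', '292:27.9/18', '293:29.0/17', '294:29.8/17', '295:30.7/17', '296:31.5/18', '297:32.5/17']
206 ['220:-39.3/-13', '221:-38.5/-14', '222:-37.2/-12', '223:-36.2/-12', '224:-35.4/-13', '225:-34.3/-12', '226:-26.9/42', '227:-26.1/43', '228:-25.3/43', '229:-24.6/42', '230:-23.7/43', '231:-23.0/43', '280:15.2/44', '281:15.9/44', '282:16.6/45', '283:17.3/45', '284:18.1/46', '285:19.0/44', '286:22.7/20', '287:23.4/21', '288:24.3/21', '289:25.3/19', '290:26.3/19', '291:27.0/20', '292:27.9/20', '293:28.7/20', '294:29.5/21', '295:30.3/21', '296:31.3/20', '297:32.2/20']
210 ['220:-39.0/-10', '221:-38.3/-11', '222:-37.1/-10', '223:-36.4/-12', '224:-27.8/48', '225:-26.8/50', '226:-26.1/50', '227:-25.3/50', '228:-24.6/
[... 798 characters left out ...]
8.7/66', '221:-35.9/8', '222:nan/nan', '223:-34.2/7', '224:-27.9/50', '225:-27.0/50', '226:-26.2/51', '227:-25.4/51', '228:-24.7/51', '229:-24.0/51', '230:-23.2/51', '231:-22.4/51', '280:14.7/51', '281:15.4/52', '282:16.2/52', '283:17.1/51', '284:17.8/51', '285:18.6/51', '286:19.3/51', '287:24.7/14', '288:25.6/14', '289:26.5/14', '290:27.4/15', '291:21.0/66', '292:21.7/66', '293:22.4/66', '294:22.6/69', '295:23.4/68', '296:nan/nan', '297:24.5/70']
block side h [-13.06923042 -12.61473342 -12.10426933 -11.37915517 -10.5522874
  -9.86925946  -9.0133358   -8.12805061] [48.87472941 49.8893392  50.62190864 50.8061151  50.73110098 51.00959221
 50.91712455 50.76408829]
bed plane -0.04690496699992577
```

The camera puts the block's end about 2.5 mm short of the workpiece end, with its underside 27 mm above the slot axis. I'll nudge it and descend until contact.

Request:
servo_tool(moves=[{"xyz": [-1, -1, -5], "turn": 0}, {"xyz": [0, 0, -5], "turn": 0}, {"xyz": [0, 0, -3], "turn": 0}, {"xyz": [0, 0, -2], "turn": 0}, {"xyz": [0, 0, -1], "turn": 0}, {"xyz": [0, 0, 0], "turn": 0}])

```text
time_s: 5.28
tcp_pos: [0.6102, -0.1989, 0.1261]
ee_rot: [-0.384, -3.118, -0.0]
ft_force: [-0.2, -0.6, -2.1]
finger_gap: 0.0498
```

Request:
servo_tool(moves=[{"xyz": [0, 0, -1], "turn": 0}, {"xyz": [0, 0, -1], "turn": 0}, {"xyz": [0, 0, 0], "turn": 0}])

```text
time_s: 5.53
tcp_pos: [0.6103, -0.199, 0.1244]
ee_rot: [-0.384, -3.118, -0.0]
ft_force: [0.4, 0.2, -1.9]
finger_gap: 0.0499
```

```bash
python3 w.py w5; python3 - <<'E'
from h import *
d=pickle.load(open('pics/w5.pkl','rb'))[1]
cv2.imwrite('pics/w5c.png',cv2.cvtColor(cv2.resize(d['image'][150:290,160:340],None,fx=4,fy=4,interpolation=cv2.INTER_CUBIC),cv2.COLOR_RGB2BGR))
E
```

```text
5.5333 [ 0.6103 -0.199   0.1244] toolY deg 75.97325920354132 [ 0.4  0.2 -1.9] [ 0.25  0.73  0.03  1.63 -0.03  0.78  1.62] 0.049943799250063335
```

View pics/w5c.png

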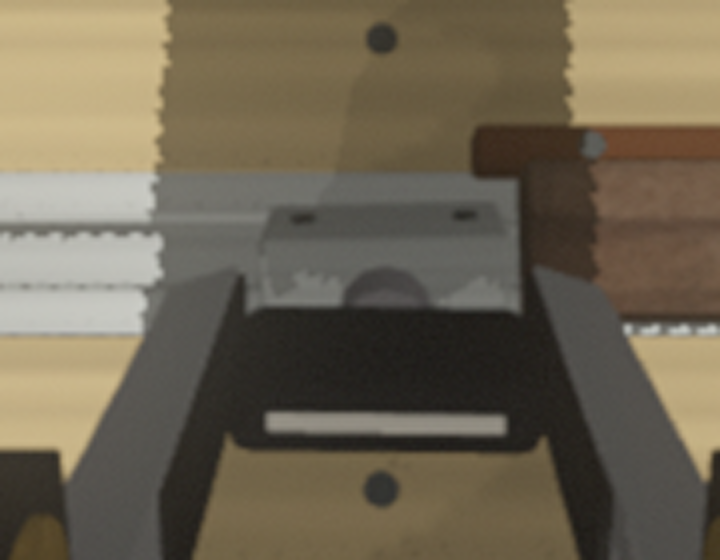

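Request:
servo_tool(moves=[{"xyz": [0, 0, -1], "turn": 0}, {"xyz": [0, 0, 0], "turn": 0}, {"xyz": [-2, 0.5, -1], "turn": 0}, {"xyz": [-2, 0.5, -1], "turn": 0}, {"xyz": [-2, 0.5, -1], "turn": 0}, {"xyz": [-2, 0.5, -1], "turn": 0}, {"xyz": [0, 0, 0], "turn": 0}])

```text
time_s: 6.17
tcp_pos: [0.6045, -0.1976, 0.1212]
ee_rot: [0.383, 3.112, -0.001]
ft_force: [2.6, -1.4, 3.9]
finger_gap: 0.0502
```

```bash
python3 w.py w6; python3 - <<'E'
from h import *
s,d=pickle.load(open('pics/w6.pkl','rb'))
cv2.imwrite('pics/w6c.png',cv2.cvtColor(cv2.resize(d['image'][150:290,160:340],None,fx=4,fy=4,interpolation=cv2.INTER_CUBIC),cv2.COLOR_RGB2BGR))
C=cloud(s,d);Rt=R.from_rotvec(s['ee_rot']).as_matrix(); t=(C-s['tcp_pos'])@Rt*1000
print([(r_,t[r_,256].round(0).tolist()) for r_ in range(185,266,4)])
E
```

```text
6.1667 [ 0.6045 -0.1976  0.1212] toolY deg 75.97288663162 [ 2.6 -1.4  3.9] [ 0.26  0.72  0.03  1.66 -0.03  0.75  1.62] 0.05019741329326919
[(185, [18.0, -0.0, 75.0]), (189, [15.0, -0.0, 72.0]), (193, [12.0, -0.0, 69.0]), (197, [9.0, -0.0, 68.0]), (201, [6.0, -0.0, 67.0]), (205, [9.0, -0.0, 46.0]), (209, [9.0, -0.0, 35.0]), (213, [8.0, -0.0, 31.0]), (217, [5.0, -0.0, 30.0]), (221, [5.0, -0.0, 22.0]), (225, [4.0, -0.0, 16.0]), (229, [4.0, -0.0, 10.0]), (233, [4.0, -0.0, 3.0]), (237, [5.0, -0.0, -5.0]), (241, [4.0, -0.0, -9.0]), (245, [4.0, -0.0, -14.0]), (249, [1.0, -0.0, -14.0]), (253, [-0.0, -0.0, -16.0]), (257, [-4.0, -0.0, -15.0]), (261, [-7.0, -0.0, -15.0]), (265, [-42.0, -0.0, 39.0])]
```

View pics/w6c.png

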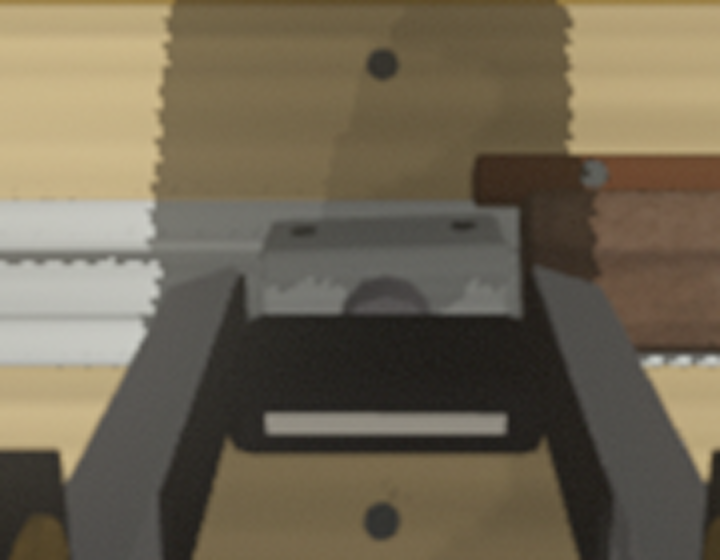

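Contact has been made and the stop is starting to tilt in the jaws: the block's side moved from 12 to 9 mm in the tool frame. I'll continue the arc.

Request:
servo_tool(moves=[{"xyz": [-2, 0.5, -1], "turn": 0}, {"xyz": [-2, 0.5, -1], "turn": 0}, {"xyz": [-2, 0.5, -1], "turn": 0}, {"xyz": [-2, 0.5, -1], "turn": 0}, {"xyz": [-2, 0.5, -1], "turn": 0}, {"xyz": [0, 0, 0], "turn": 0}], force=10)

```text
time_s: 6.72
tcp_pos: [0.591, -0.1942, 0.1141]
ee_rot: [-0.383, -3.116, -0.0]
ft_force: [-0.7, 0.6, 4.2]
finger_gap: 0.0497
```

```bash
cat > tilt.py <<'E'
import sys; exec(open('w.py').read())
cv2.imwrite(f'pics/{sys.argv[1]}c.png',cv2.cvtColor(cv2.resize(d['image'][150:290,160:340],None,fx=4,fy=4,interpolation=cv2.INTER_CUBIC),cv2.COLOR_RGB2BGR))
C=cloud(s,d);Rt=M; t=(C-s['tcp_pos'])@Rt*1000
print([(r_,t[r_,256].round(0).tolist()[::2]) for r_ in range(185,290,3)])
E
python3 tilt.py w7
```

```text
6.7167 [ 0.591  -0.1942  0.1141] toolY deg 75.9693001275519 [-0.7  0.6  4.2] [ 0.26  0.72  0.03  1.7  -0.03  0.73  1.62] 0.049712125749180165
[(185, [18.0, 75.0]), (188, [16.0, 75.0]), (191, [13.0, 74.0]), (194, [11.0, 71.0]), (197, [8.0, 71.0]), (200, [7.0, 66.0]), (203, [4.0, 67.0]), (206, [1.0, 67.0]), (209, [-1.0, 64.0]), (212, [-3.0, 62.0]), (215, [-5.0, 61.0]), (218, [-8.0, 61.0]), (221, [-6.0, 49.0]), (224, [-1.0, 31.0]), (227, [-3.0, 28.0]), (230, [-5.0, 28.0]), (233, [-2.0, 16.0]), (236, [-2.0, 10.0]), (239, [3.0, -4.0]), (242, [5.0, -13.0]), (245, [4.0, -15.0]), (248, [3.0, -16.0]), (251, [1.0, -16.0]), (254, [0.0, -19.0]), (257, [-2.0, -18.0]), (260, [-3.0, -19.0]), (263, [-5.0, -19.0]), (266, [-43.0, 40.0]), (269, [-45.0, 38.0]), (272, [-47.0, 37.0]), (275, [-49.0, 36.0]), (278, [-51.0, 35.0]), (281, [-54.0, 34.0]), (284, [-56.0, 33.0]), (287, [-57.0, 31.0])]
```

View pics/w7c.png

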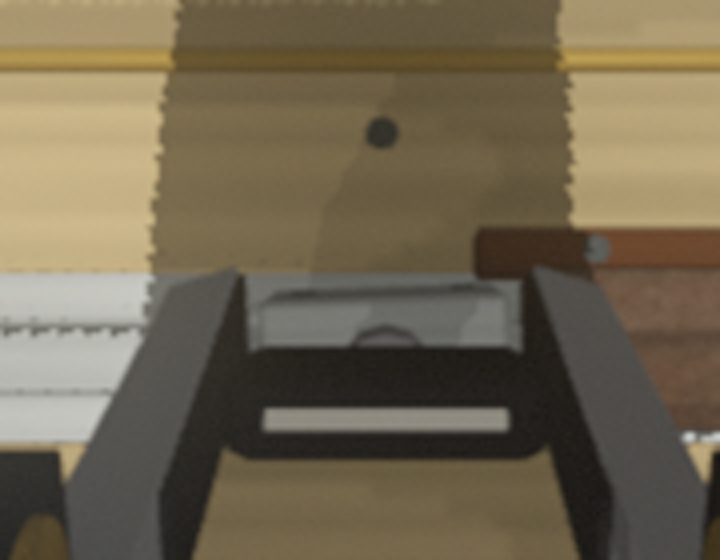

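Request:
servo_tool(moves=[{"xyz": [-1, 0, -1.5], "turn": 0}, {"xyz": [-1, 0.5, -1.5], "turn": 0}, {"xyz": [-1, 0, -1.5], "turn": 0}, {"xyz": [-1, 0.5, -1], "turn": 0}, {"xyz": [0, 0, 0], "turn": 0}], force=6)

```text
time_s: 7.18
tcp_pos: [0.5869, -0.1932, 0.1081]
ee_rot: [-0.383, -3.115, -0.001]
ft_force: [-2.5, -0.0, -0.2]
finger_gap: 0.0499
```

```bash
python3 tilt.py w8
```

```text
7.1833 [ 0.5869 -0.1932  0.1081] toolY deg 75.9687341312135 [-2.5 -0.  -0.2] [ 0.26  0.72  0.03  1.71 -0.03  0.71  1.62] 0.0498838246288057
[(185, [19.0, 72.0]), (188, [17.0, 70.0]), (191, [15.0, 68.0]), (194, [11.0, 69.0]), (197, [9.0, 67.0]), (200, [7.0, 65.0]), (203, [5.0, 64.0]), (206, [2.0, 63.0]), (209, [-0.0, 62.0]), (212, [-2.0, 59.0]), (215, [-4.0, 58.0]), (218, [-7.0, 57.0]), (221, [-9.0, 56.0]), (224, [-11.0, 55.0]), (227, [-13.0, 53.0]), (230, [-5.0, 28.0]), (233, [-7.0, 27.0]), (236, [-4.0, 14.0]), (239, [5.0, -8.0]), (242, [6.0, -14.0]), (245, [5.0, -16.0]), (248, [3.0, -17.0]), (251, [2.0, -18.0]), (254, [-0.0, -18.0]), (257, [-1.0, -19.0]), (260, [-4.0, -18.0]), (263, [-27.0, 18.0]), (266, [-42.0, 38.0]), (269, [-43.0, 36.0]), (272, [-45.0, 34.0]), (275, [-48.0, 34.0]), (278, [-50.0, 33.0]), (281, [-52.0, 32.0]), (284, [-53.0, 29.0]), (287, [-56.0, 29.0])]
```

View pics/w8c.png

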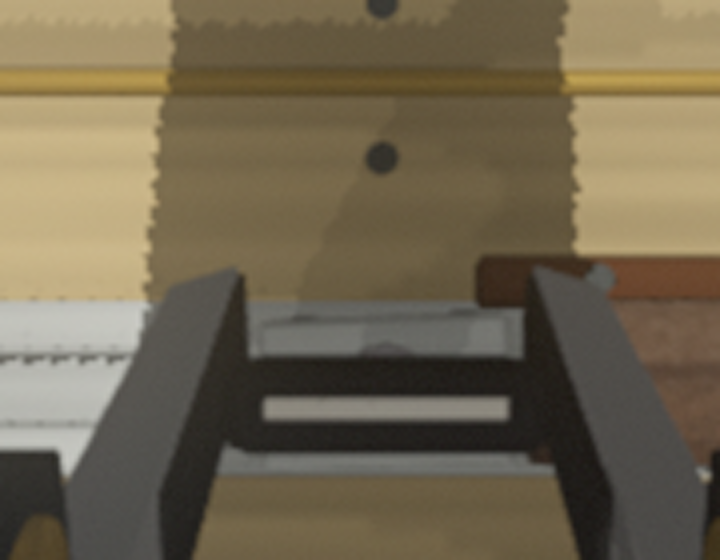

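Request:
servo_tool(moves=[{"xyz": [-1, 0, -1], "turn": 0}, {"xyz": [-1, 0.5, -1], "turn": 0}, {"xyz": [0, 0, -1], "turn": 0}, {"xyz": [0, 0, 0], "turn": 0}], force=4)

```text
time_s: 7.57
tcp_pos: [0.5857, -0.1929, 0.1058]
ee_rot: [-0.383, -3.117, -0.0]
ft_force: [-4.3, 1.7, 1.7]
finger_gap: 0.0498
```

```bash
python3 tilt.py w9
```

```text
7.5667 [ 0.5857 -0.1929  0.1058] toolY deg 75.97045220682458 [-4.3  1.7  1.7] [ 0.26  0.72  0.03  1.72 -0.03  0.7   1.62] 0.049829369745193114
[(185, [19.0, 71.0]), (188, [17.0, 70.0]), (191, [15.0, 67.0]), (194, [12.0, 66.0]), (197, [10.0, 66.0]), (200, [8.0, 64.0]), (203, [5.0, 62.0]), (206, [3.0, 62.0]), (209, [0.0, 61.0]), (212, [-2.0, 58.0]), (215, [-4.0, 57.0]), (218, [-6.0, 55.0]), (221, [-9.0, 55.0]), (224, [-11.0, 53.0]), (227, [-13.0, 52.0]), (230, [-5.0, 28.0]), (233, [-6.0, 26.0]), (236, [-3.0, 14.0]), (239, [8.0, -14.0]), (242, [6.0, -15.0]), (245, [6.0, -18.0]), (248, [4.0, -18.0]), (251, [2.0, -19.0]), (254, [1.0, -19.0]), (257, [-1.0, -20.0]), (260, [-3.0, -20.0]), (263, [-26.0, 16.0]), (266, [-28.0, 15.0]), (269, [-43.0, 35.0]), (272, [-44.0, 32.0]), (275, [-47.0, 32.0]), (278, [-49.0, 31.0]), (281, [-51.0, 30.0]), (284, [-53.0, 29.0]), (287, [-55.0, 27.0])]
```

View pics/w9c.png

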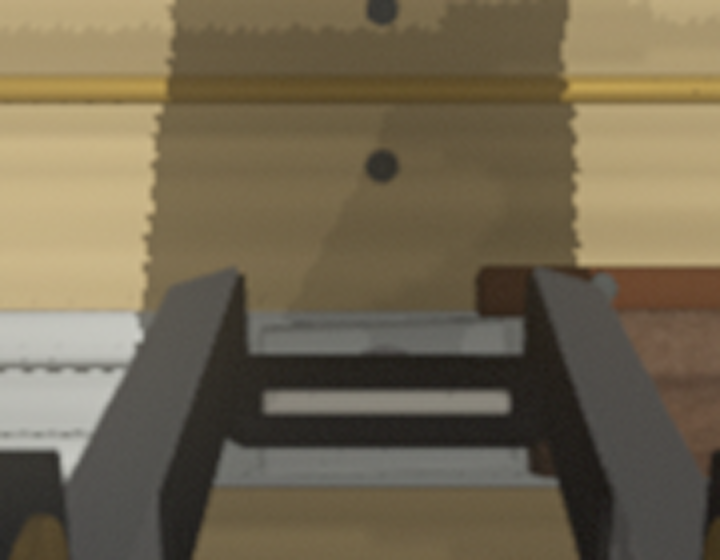

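The stop now lies close to bed-parallel (its top face slopes about 29°). I'll slide it along the track towards the workpiece until I feel contact.

Request:
servo_tool(moves=[{"xyz": [0.2, 1, 0.5], "turn": 0}, {"xyz": [0.3, 1, 0], "turn": 0}, {"xyz": [0.2, 1, 0], "turn": 0}, {"xyz": [0, 0, 0], "turn": 0}])

```text
time_s: 7.95
tcp_pos: [0.5873, -0.1901, 0.1064]
ee_rot: [0.384, 3.118, -0.0]
ft_force: [-2.3, -0.3, -1.0]
finger_gap: 0.0498
```

Request:
servo_tool(moves=[{"xyz": [0.3, 1, 0], "turn": 0}, {"xyz": [0, 0, 0], "turn": 0}])

```text
time_s: 8.12
tcp_pos: [0.5877, -0.1888, 0.1065]
ee_rot: [0.383, 3.118, 0.0]
ft_force: [-2.0, -0.2, -0.2]
finger_gap: 0.0498
```

```bash
python3 tilt.py w10
```

```text
8.1167 [ 0.5877 -0.1888  0.1065] toolY deg 75.98175197719894 [-2.  -0.2 -0.2] [ 0.25  0.72  0.03  1.72 -0.03  0.7   1.62] 0.049820774545782584
[(185, [20.0, 70.0]), (188, [17.0, 69.0]), (191, [15.0, 68.0]), (194, [12.0, 66.0]), (197, [10.0, 65.0]), (200, [8.0, 63.0]), (203, [5.0, 64.0]), (206, [3.0, 62.0]), (209, [1.0, 58.0]), (212, [-1.0, 57.0]), (215, [-4.0, 57.0]), (218, [-6.0, 56.0]), (221, [-8.0, 55.0]), (224, [-11.0, 53.0]), (227, [-13.0, 53.0]), (230, [-5.0, 28.0]), (233, [-7.0, 26.0]), (236, [-4.0, 14.0]), (239, [7.0, -13.0]), (242, [7.0, -16.0]), (245, [5.0, -17.0]), (248, [4.0, -18.0]), (251, [3.0, -19.0]), (254, [1.0, -19.0]), (257, [-1.0, -19.0]), (260, [-3.0, -19.0]), (263, [-26.0, 17.0]), (266, [-28.0, 15.0]), (269, [-43.0, 35.0]), (272, [-46.0, 35.0]), (275, [-47.0, 32.0]), (278, [-49.0, 31.0]), (281, [-51.0, 31.0]), (284, [-53.0, 29.0]), (287, [-56.0, 29.0])]
```

View pics/w10c.png

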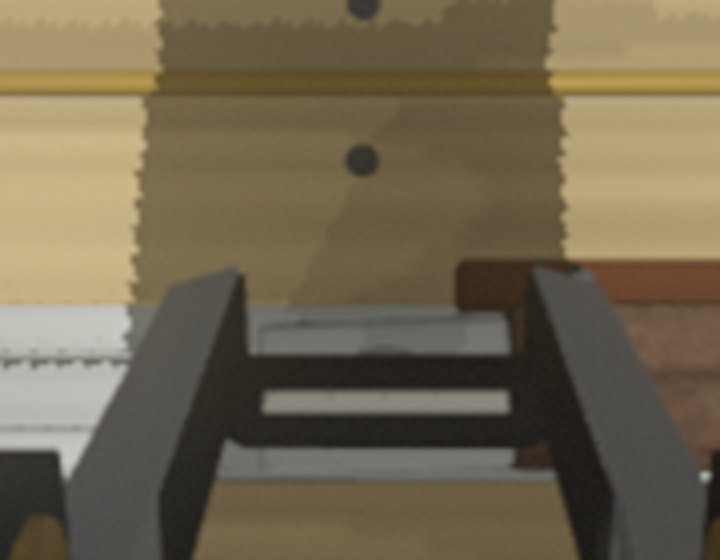

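Request:
servo_tool(moves=[{"xyz": [0.3, 1, 0], "turn": 0}, {"xyz": [0, 0, 0], "turn": 0}])

```text
time_s: 8.33
tcp_pos: [0.5878, -0.1882, 0.1065]
ee_rot: [0.384, 3.118, -0.001]
ft_force: [-1.4, -2.1, -0.6]
finger_gap: 0.0497
```

Request:
servo_tool(moves=[{"xyz": [0.2, 0.8, 0], "turn": 0}, {"xyz": [0, 0, 0], "turn": 0}, {"xyz": [0, 0, 0], "turn": 0}])

```text
time_s: 8.58
tcp_pos: [0.5876, -0.1878, 0.1064]
ee_rot: [-0.384, -3.118, 0.001]
ft_force: [-2.2, -2.8, -2.1]
finger_gap: 0.0498
```

```bash
python3 tilt.py w11
```

```text
8.5833 [ 0.5876 -0.1878  0.1064] toolY deg 75.94284644133177 [-2.2 -2.8 -2.1] [ 0.25  0.72  0.03  1.72 -0.03  0.7   1.61] 0.04980922588549986
[(185, [19.0, 71.0]), (188, [17.0, 70.0]), (191, [15.0, 68.0]), (194, [12.0, 67.0]), (197, [10.0, 66.0]), (200, [7.0, 65.0]), (203, [5.0, 62.0]), (206, [3.0, 60.0]), (209, [1.0, 60.0]), (212, [-2.0, 59.0]), (215, [-5.0, 59.0]), (218, [-6.0, 57.0]), (221, [-9.0, 56.0]), (224, [-11.0, 54.0]), (227, [-13.0, 52.0]), (230, [-5.0, 28.0]), (233, [-7.0, 26.0]), (236, [-3.0, 14.0]), (239, [8.0, -13.0]), (242, [7.0, -16.0]), (245, [5.0, -17.0]), (248, [4.0, -18.0]), (251, [2.0, -19.0]), (254, [1.0, -19.0]), (257, [-1.0, -20.0]), (260, [-3.0, -20.0]), (263, [-26.0, 17.0]), (266, [-29.0, 16.0]), (269, [-43.0, 35.0]), (272, [-46.0, 35.0]), (275, [-47.0, 33.0]), (278, [-50.0, 32.0]), (281, [-51.0, 30.0]), (284, [-53.0, 29.0]), (287, [-55.0, 28.0])]
```

View pics/w11c.png

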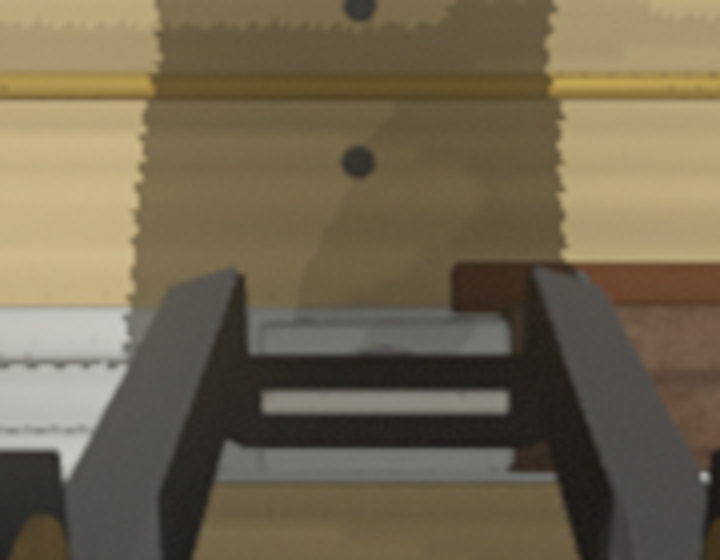

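The wrist now reads 2.8 N against the slide and the motion has stalled, so the stop is touching the workpiece. I'll release, let it settle and check that it is flat.

Request:
servo_tool(moves=[{"xyz": [0, 0, 0], "turn": 0}, {"xyz": [0, 0, 0], "turn": 0}, {"xyz": [0, 0, 0], "turn": 0}, {"xyz": [0, 0, 0], "turn": 0}], fingers=-0.5)

```text
time_s: 8.97
tcp_pos: [0.5886, -0.1863, 0.1067]
ee_rot: [0.382, 3.117, 0.001]
ft_force: [-0.5, 0.9, 0.1]
finger_gap: 0.0699
```

Request:
servo_tool(moves=[{"xyz": [0, 0, 10], "turn": 0}, {"xyz": [5, 0, 30], "turn": 0}, {"xyz": [15, -5, 30], "turn": 0}, {"xyz": [15, -5, 25], "turn": 0}, {"xyz": [0, 0, 0], "turn": 0}, {"xyz": [0, 0, 0], "turn": 0}])

```text
time_s: 9.47
tcp_pos: [0.6245, -0.1974, 0.2037]
ee_rot: [0.383, 3.114, -0.001]
ft_force: [-0.5, 0.3, 0.3]
finger_gap: 0.0705
```

```bash
python3 w.py w12; python3 - <<'E'
from h import *
s,d=pickle.load(open('pics/w12.pkl','rb'))
cv2.imwrite('pics/w12c.png',cv2.cvtColor(cv2.resize(d['image'][90:240,130:390],None,fx=3,fy=3,interpolation=cv2.INTER_CUBIC),cv2.COLOR_RGB2BGR))
E
```

```text
9.4667 [ 0.6245 -0.1974  0.2037] toolY deg 75.98327835027706 [-0.5  0.3  0.3] [ 0.24  0.65  0.03  1.53 -0.03  0.95  1.61] 0.07045067722986406
```

View pics/w12c.png

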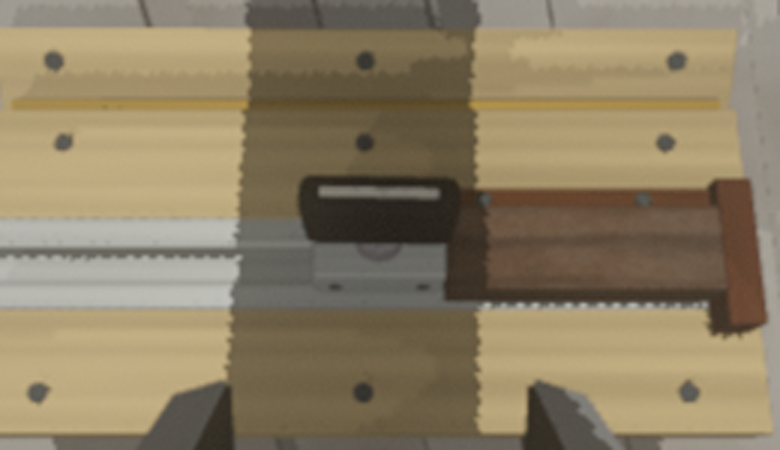

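```bash
cat > meas.py <<'E'
import sys; from h import *
s,d=pickle.load(open(f'pics/{sys.argv[1]}.pkl','rb')); C=cloud(s,d)
c=np.array([ 0.61425939,-0.19403724,0.06252997]); n=np.array([-0.48512373,0.1214711,0.86596751])
bx=np.array([ 0.84003435,-0.21033788,0.50010025]);by=np.array([0.2428935,0.97005296,0])
D=(C-c)*1000; H=D@n;Y=D@by;X=D@bx
B=np.stack([X,Y,H],-1)
def fit(m,nm):
    q=B[m]; q=q[~np.isnan(q).any(1)]; c0=np.median(q,0)
    for i in range(4):
        c0=q.mean(0); nn=np.linalg.svd(q-c0,full_matrices=False)[2][2]; nn*=np.sign(nn[2]) ; e=abs((q-c0)@nn); q=q[e<max(1.,2.5*np.median(e))]
    print(nm,len(q),c0.round(1),'normal',nn.round(3),'tilt deg',np.degrees(np.arccos(abs(nn[2]))).round(1),'min',q.min(0).round(1),'max',q.max(0).round(1))
near=(abs(X)<22)&(abs(Y+2)<30)
fit(near&(H>60)&(H<75),'bar top'); fit(near&(H>20)&(H<28)&(Y<22)&(X>7),'block top')
fit((abs(X)<16)&(Y>26)&(Y<120)&(H>17)&(H<23),'workpiece top')
for nm,m in(('bar',near&(H>60)&(H<75)),('block',near&(H>20.5)&(H<28)&(Y<21)),):
    q=B[m][:,:2].astype(np.float32); print(nm,cv2.minAreaRect(q))
fit((abs(X)>25)&(abs(X)<60)&(abs(Y)<100)&(abs(H)<4),'bed')
E
python3 meas.py w12
python3 - <<'E'
exec(open('meas.py').read().replace("sys.argv[1]","'w12'"))
for r_ in (172,176,180,184): print(r_,[f'{u}:{Y[r_,u]:.1f}/{H[r_,u]:.0f}' for u in range(272,288)])
E
```

```text
bar top 635 [ 0.3 -2.1 67.5] normal [ 0.12  -0.002  0.993] tilt deg 6.9 min [ -6.8 -25.9  65.2] max [ 6.5 22.4 69.4]
block top 228 [10.3 -1.5 23.5] normal [0.255 0.007 0.967] tilt deg 14.8 min [  7.  -24.6  21.7] max [13.3 21.  25.2]
workpiece top 2088 [ 0.4 73.1 20. ] normal [ 0.002 -0.     1.   ] tilt deg 0.1 min [-15.5  26.5  19. ] max [ 15.7 119.9  21. ]
bar ((-0.37413597106933594, -1.8037586212158203), (49.11901092529297, 13.774604797363281), 89.22283935546875)
block ((6.998432159423828, -2.4702835083007812), (47.07253646850586, 13.290600776672363), 88.41993713378906)
bed 7678 [ 3.6 -1.3  0. ] normal [ 0.001 -0.     1.   ] tilt deg 0.1 min [ -60. -100.   -1.] max [ 60.  100.    1.1]
bar top 635 [ 0.3 -2.1 67.5] normal [ 0.12  -0.002  0.993] tilt deg 6.9 min [ -6.8 -25.9  65.2] max [ 6.5 22.4 69.4]
block top 228 [10.3 -1.5 23.5] normal [0.255 0.007 0.967] tilt deg 14.8 min [  7.  -24.6  21.7] max [13.3 21.  25.2]
workpiece top 2088 [ 0.4 73.1 20. ] normal [ 0.002 -0.     1.   ] tilt deg 0.1 min [-15.5  26.5  19. ] max [ 15.7 119.9  21. ]
bar ((-0.37413597106933594, -1.80375862121
[... 572 characters left out ...]
, '274:17.8/24', '275:18.8/24', '276:19.9/24', '277:20.9/24', '278:22.4/19', '279:23.6/19', '280:24.5/20', '281:25.6/19', '282:26.6/20', '283:27.8/20', '284:28.8/20', '285:29.8/21', '286:30.8/21', '287:32.2/19']
180 ['272:15.6/23', '273:16.6/24', '274:17.8/23', '275:18.8/24', '276:19.7/25', '277:21.0/23', '278:22.1/22', '279:23.4/19', '280:24.4/20', '281:25.5/20', '282:26.5/20', '283:27.7/20', '284:28.6/21', '285:29.8/20', '286:30.7/21', '287:31.9/20']
184 ['272:16.1/15', '273:17.2/15', '274:18.2/16', '275:19.3/16', '276:20.6/14', '277:22.5/3', '278:22.6/16', '279:23.3/20', '280:24.3/20', '281:25.3/21', '282:26.5/20', '283:27.6/19', '284:28.5/21', '285:29.7/20', '286:30.7/21', '287:31.8/20']
```

The stop is seated flat: bar top 67.5 mm and block top about 24 mm above the bed, with its end face against the workpiece. Next I turn the tool a quarter at height, so that the jaws straddle the bar with clearance and can then turn it clockwise.

Request:
servo_tool(moves=[{"xyz": [-4, 1, 0], "turn": -0.12}, {"xyz": [-4, 1, 0], "turn": -0.12}, {"xyz": [-4, 1, 0], "turn": -0.12}, {"xyz": [-4, 1, 0], "turn": -0.12}, {"xyz": [-4, 1, 0], "turn": -0.12}, {"xyz": [-4, 1, 0], "turn": -0.12}, {"xyz": [-4, 1, 0], "turn": -0.12}, {"xyz": [-4, 1, 0], "turn": -0.12}, {"xyz": [-4, 0, 0], "turn": -0.12}, {"xyz": [-3, 0, 0], "turn": -0.12}], fingers=0.3)

```text
time_s: 10.35
tcp_pos: [0.5818, -0.1884, 0.2]
ee_rot: [-2.082, -2.348, 0.002]
ft_force: [0.3, -0.6, 0.3]
finger_gap: 0.0332
```

Request:
servo_tool(moves=[{"xyz": [0, 0, 0], "turn": -0.12}, {"xyz": [0, 0, 0], "turn": -0.12}, {"xyz": [0, 0, -15], "turn": -0.12}, {"xyz": [0, 0, -20], "turn": -0.01}, {"xyz": [0, 0, 0], "turn": 0}, {"xyz": [0, 0, 0], "turn": 0}])

```text
time_s: 10.85
tcp_pos: [0.582, -0.1883, 0.1648]
ee_rot: [-2.472, -1.933, 0.004]
ft_force: [0.2, -0.1, -0.4]
finger_gap: 0.0329
```

```bash
python3 w.py w13
```

```text
10.85 [ 0.582  -0.1883  0.1648] toolY deg -13.94660211527038 [ 0.2 -0.1 -0.4] [-0.01  0.69  0.45  1.69 -0.38  0.86  0.37] 0.03294422501788152
```

View pics/w13.png

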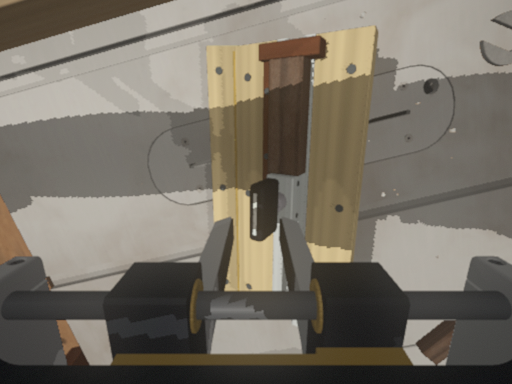

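```bash
cat > bar.py <<'E'
import sys
exec(open('meas.py').read())
Rt=R.from_rotvec(s['ee_rot']).as_matrix(); t=(C-s['tcp_pos'])@Rt*1000
m=near&(H>63)&(H<72); q=t[m]; print('bar top in tool: mean',np.median(q,0).round(1),'min',q.min(0).round(1),'max',q.max(0).round(1))
q=B[m][:,:2].astype(np.float32); a=cv2.minAreaRect(q); p=cv2.boxPoints(a); e=[p[1]-p[0],p[2]-p[1]]; l=max(e,key=np.linalg.norm); print('bar dir deg from by toward +bx (cw):',np.degrees(np.arctan2(l[0],l[1]))%180)
E
python3 bar.py w13
```

```text
bar top 798 [ 0.8  0.6 67.3] normal [0.181 0.003 0.983] tilt deg 10.4 min [ -6.6 -24.6  64.4] max [ 6.6 23.8 69.7]
block top 246 [10.4  2.3 23.6] normal [ 0.32  -0.     0.947] tilt deg 18.7 min [  7.1 -17.3  21.6] max [13.5 21.7 25.4]
workpiece top 3165 [ 0.7 75.3 20. ] normal [-0.001  0.     1.   ] tilt deg 0.1 min [-15.8  26.   19. ] max [ 16. 120.  21.]
bar ((-0.31647682189941406, -0.3493843078613281), (48.780582427978516, 14.057539939880371), 89.29549407958984)
block ((4.904966354370117, 1.8666725158691406), (26.53969955444336, 46.66834259033203), 16.599512100219727)
bed 8797 [12.7 19.8  0. ] normal [0. 0. 1.] tilt deg 0.0 min [ -60. -100.   -1.] max [ 60. 100.   1.]
bar top in tool: mean [ 3.3  0.5 43.3] min [-22.6  -6.2  40.7] max [26.2  7.1 49.1]
bar dir deg from by toward +bx (cw): 179.93025
```

Request:
servo_tool(moves=[{"xyz": [5, 1, -5], "turn": 0}, {"xyz": [0, 0, -12], "turn": 0}, {"xyz": [0, 0, -12], "turn": 0}, {"xyz": [0, 0, -8], "turn": 0}, {"xyz": [0, 0, 0], "turn": 0}, {"xyz": [0, 0, 0], "turn": 0}])

```text
time_s: 11.4
tcp_pos: [0.5882, -0.1881, 0.1286]
ee_rot: [-2.474, -1.933, 0.002]
ft_force: [1.1, -0.3, 1.0]
finger_gap: 0.033
```

```bash
python3 w.py w14;python3 bar.py w14; python3 - <<'E'
from h import *
d=pickle.load(open('pics/w14.pkl','rb'))[1]
cv2.imwrite('pics/w14c.png',cv2.cvtColor(cv2.resize(d['image'][140:320,160:360],None,fx=3.3,fy=3.3,interpolation=cv2.INTER_CUBIC),cv2.COLOR_RGB2BGR))
E
```

```text
11.4 [ 0.5882 -0.1881  0.1286] toolY deg -13.991062630535867 [ 1.1 -0.3  1. ] [ 0.01  0.74  0.43  1.71 -0.4   0.79  0.38] 0.03296247152817255
bar top 1119 [ 0.6  1.  67.3] normal [0.234 0.004 0.972] tilt deg 13.5 min [-18.2 -25.2  63.8] max [ 7.2 23.6 73.4]
block top 196 [10.3 10.8 23.6] normal [0.258 0.013 0.966] tilt deg 15.0 min [ 7.1 -1.  21.9] max [13.5 21.9 25.2]
workpiece top 4343 [ 0.9 75.5 20. ] normal [0.002 0.    1.   ] tilt deg 0.1 min [-15.9  26.   18.9] max [ 16. 120.  21.]
bar ((-5.644158363342285, -0.37923431396484375), (49.512874603271484, 25.457731246948242), 89.66449737548828)
block ((-0.19952964782714844, -1.6718616485595703), (27.699064254760742, 45.32441329956055), 0.03308044373989105)
bed 10598 [13.2 29.   0. ] normal [0. 0. 1.] tilt deg 0.0 min [-60.  -99.9  -1. ] max [ 60. 100.   1.]
bar top in tool: mean [ 2.9 -6.3  7.2] min [-24.6 -23.3   4.5] max [24.9  1.1 18.8]
bar dir deg from by toward +bx (cw): 0.3355024
```

View pics/w14c.png

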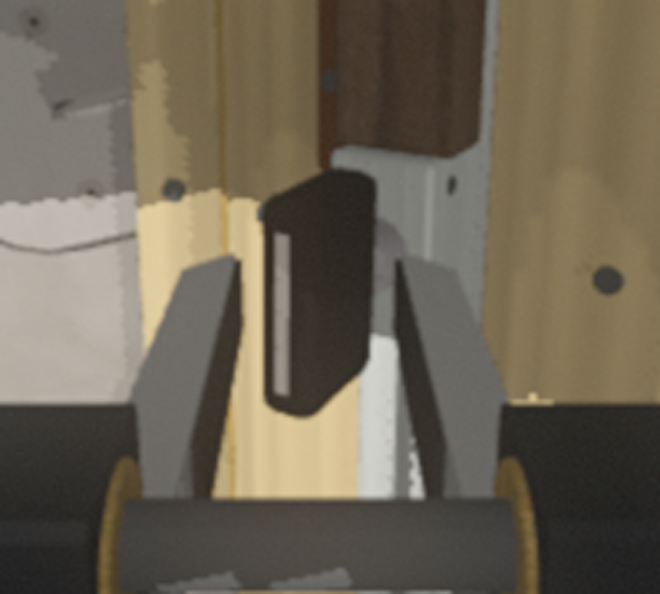

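The jaws straddle the bar with clearance on both sides (bar from about (265,240) to (370,240) in the crop). I'll centre slightly, narrow the gap and start turning.

Request:
servo_tool(moves=[{"xyz": [-2, 0.5, -1], "turn": 0}, {"xyz": [0, 0, 0], "turn": -0.06}, {"xyz": [0, 0, 0], "turn": -0.1}, {"xyz": [0, 0, 0], "turn": -0.1}, {"xyz": [0, 0, 0], "turn": -0.1}, {"xyz": [0, 0, 0], "turn": -0.1}, {"xyz": [0, 0, 0], "turn": 0}], fingers=0.4)

```text
time_s: 12.03
tcp_pos: [0.5859, -0.1879, 0.1288]
ee_rot: [-2.853, -1.316, 0.002]
ft_force: [-2.5, -0.6, 1.9]
finger_gap: 0.0283
```

```bash
cat > v.py <<'E'
import sys
exec(open('w.py').read())
cv2.imwrite(f'pics/{sys.argv[1]}c.png',cv2.cvtColor(cv2.resize(d['image'][140:320,160:360],None,fx=3.3,fy=3.3,interpolation=cv2.INTER_CUBIC),cv2.COLOR_RGB2BGR))
E
python3 v.py w15;python3 bar.py w15
```

```text
12.0333 [ 0.5859 -0.1879  0.1288] toolY deg -40.48480034226192 [-2.5 -0.6  1.9] [-0.07  0.76  0.56  1.72 -0.52  0.82  0.03] 0.028298747823341165
bar top 1129 [ 2.3  2.2 67.2] normal [0.296 0.01  0.955] tilt deg 17.2 min [-13.  -24.4  60.3] max [21.1 24.4 73.7]
block top 433 [10.9  1.2 23.7] normal [0.341 0.01  0.94 ] tilt deg 19.9 min [  7.  -24.1  21.3] max [14.3 22.  26.4]
workpiece top 4117 [ 1.1 75.3 19.9] normal [ 0.001 -0.     1.   ] tilt deg 0.1 min [-15.7  26.   18.9] max [ 16.  120.   20.9]
bar ((0.8390951156616211, 0.39529991149902344), (34.88311004638672, 45.83824920654297), 31.00274658203125)
block ((0.3561429977416992, -1.6385002136230469), (45.242977142333984, 27.885591506958008), 89.9477310180664)
bed 11217 [26.  20.4 -0.1] normal [ 0. -0.  1.] tilt deg 0.0 min [ -60.  -100.    -1.1] max [ 60.  100.    0.9]
bar top in tool: mean [ 2.6 -4.   6.7] min [-23.5 -24.1  -2.7] max [23.4 14.3 18. ]
bar dir deg from by toward +bx (cw): 148.7512
```

View pics/w15c.png

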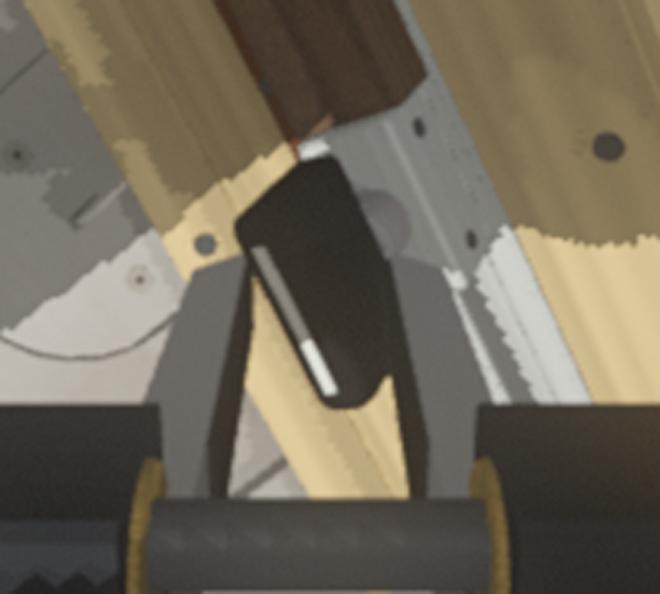

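Request:
servo_tool(moves=[{"xyz": [0, 0, 0], "turn": -0.1}, {"xyz": [0, 0, 0], "turn": -0.1}, {"xyz": [0, 0, 0], "turn": -0.1}, {"xyz": [0, 0, 0], "turn": -0.1}, {"xyz": [0, 0, 0], "turn": 0}])

```text
time_s: 12.5
tcp_pos: [0.5866, -0.1875, 0.1286]
ee_rot: [-3.056, -0.727, 0.001]
ft_force: [-2.1, 0.6, 0.1]
finger_gap: 0.028
```

```bash
cat > v.py <<'E'
import sys
exec(open('w.py').read())
cv2.imwrite(f'pics/{sys.argv[1]}c.png',cv2.cvtColor(cv2.resize(d['image'][140:320,160:360],None,fx=3.3,fy=3.3,interpolation=cv2.INTER_CUBIC),cv2.COLOR_RGB2BGR))
exec(open('meas.py').read().split('near=')[0].split('\n',1)[1].replace('s,d=','s,d=') )
im=d['image'].astype(int); mx=im.max(-1)
m=(abs(X)<30)&(abs(Y+1)<30)&(H>64)&(H<71)
st=m&(mx>70)  # stripe
top=m&(mx<60)
for nm,k in(('stripe',st),('top',top)):
    q=B[k][:,:2]
    if len(q)<10: continue
    cc=q.mean(0); w=np.linalg.svd(q-cc,full_matrices=False)[2][0]; w*=np.sign(w[1]) or 1
    print(nm,len(q),cc.round(1),'knob cw deg',np.degrees(np.arctan2(w[0],w[1])).round(1), 'len',np.ptp((q-cc)@w).round(1))
E
python3 v.py w16
```

```text
12.5 [ 0.5866 -0.1875  0.1286] toolY deg -63.23601282573148 [-2.1  0.6  0.1] [-0.12  0.79  0.67  1.72 -0.62  0.85 -0.28] 0.028046993506748465
stripe 482 [2.7 0.3] knob cw deg 7.7 len 49.3
top 399 [10.4 10.3] knob cw deg 11.3 len 46.3
```

View pics/w16c.png

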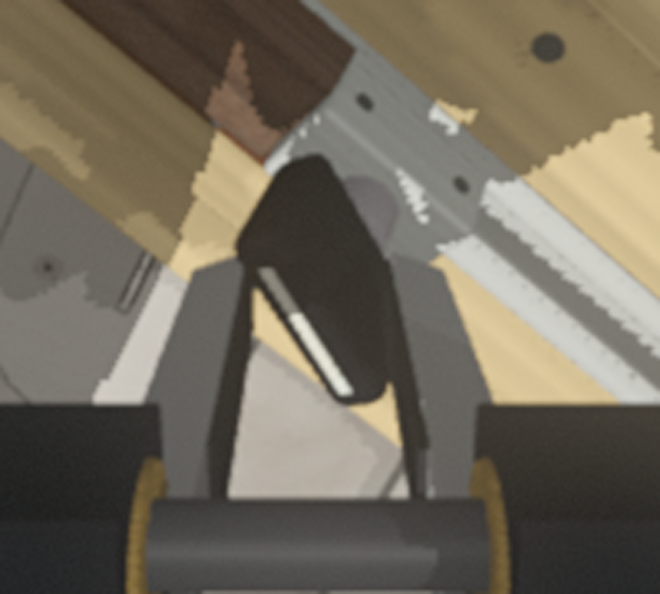

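The knob is following the tool with about 28° of lag, and the stop stays flat against the workpiece. Continuing, with the jaws slightly narrower.

Request:
servo_tool(moves=[{"xyz": [0, 0, 0], "turn": -0.12}, {"xyz": [0, 0, 0], "turn": -0.12}, {"xyz": [0, 0, 0], "turn": -0.12}, {"xyz": [0, 0, 0], "turn": -0.12}, {"xyz": [0, 0, 0], "turn": -0.12}, {"xyz": [0, 0, 0], "turn": 0}], fingers=0.45)

```text
time_s: 13.05
tcp_pos: [0.5867, -0.1869, 0.1282]
ee_rot: [-3.134, 0.206, 0.001]
ft_force: [-2.6, 1.5, 1.1]
finger_gap: 0.0256
```

```bash
python3 v.py w17
```

```text
13.05 [ 0.5867 -0.1869  0.1282] toolY deg -97.53782864440194 [-2.6  1.5  1.1] [-0.2   0.85  0.82  1.72 -0.76  0.93 -0.76] 0.02562138079547589
stripe 476 [ 6.2 -0. ] knob cw deg 29.3 len 51.6
top 330 [13.3  3.6] knob cw deg 44.0 len 45.4
```

View pics/w17c.png

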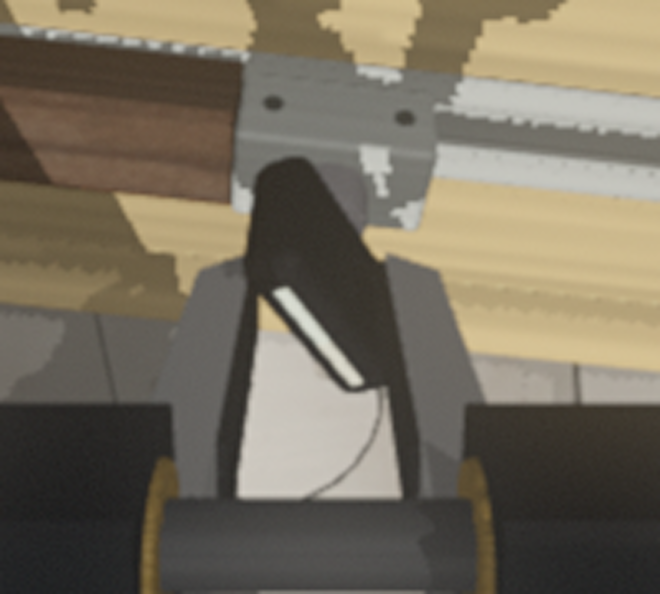

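Request:
servo_tool(moves=[{"xyz": [0, 0, -2], "turn": -0.06}, {"xyz": [0, 0, -2], "turn": -0.06}, {"xyz": [0, 0, 0], "turn": -0.06}, {"xyz": [0, 0, 0], "turn": 0}, {"xyz": [0, 0, 0], "turn": 0}], fingers=0.55, force=15)

```text
time_s: 13.52
tcp_pos: [0.5875, -0.1877, 0.1246]
ee_rot: [-3.104, 0.481, -0.002]
ft_force: [-0.1, -0.3, 1.0]
finger_gap: 0.0209
```

```bash
python3 v.py w18
```

```text
13.5167 [ 0.5875 -0.1877  0.1246] toolY deg -107.63043298592697 [-0.1 -0.3  1. ] [-0.22  0.87  0.86  1.72 -0.8   0.94 -0.9 ] 0.020937600672921976
stripe 453 [ 6.5 -0.7] knob cw deg 63.2 len 53.8
top 526 [10.8 -1. ] knob cw deg 70.7 len 46.3
```

View pics/w18c.png

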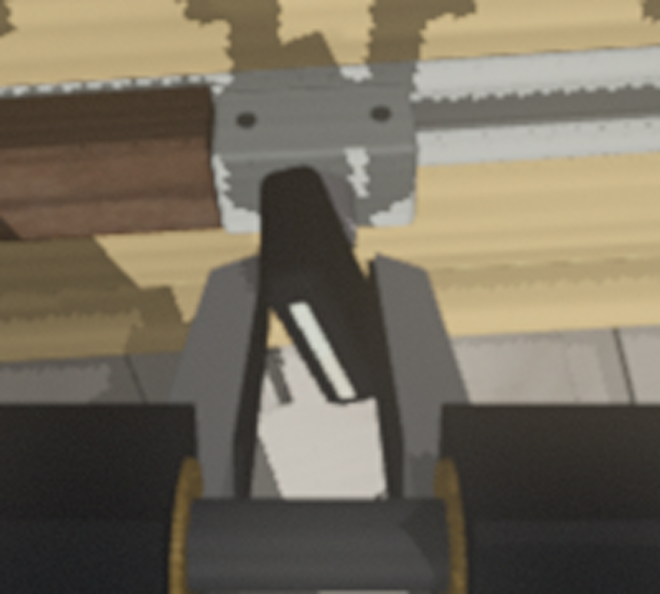

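Request:
servo_tool(moves=[{"xyz": [0, 0, 0], "turn": 0}, {"xyz": [0, 0, 0], "turn": 0}, {"xyz": [0, 0, 0], "turn": 0}], fingers=0.62, force=25)

```text
time_s: 13.82
tcp_pos: [0.5871, -0.1879, 0.1246]
ee_rot: [3.103, -0.488, 0.001]
ft_force: [1.0, 0.3, -1.1]
finger_gap: 0.0179
```

```bash
python3 v.py w19
```

```text
13.8167 [ 0.5871 -0.1879  0.1246] toolY deg -107.88129809455012 [ 1.   0.3 -1.1] [-0.22  0.87  0.86  1.72 -0.8   0.94 -0.91] 0.01786483138320566
stripe 447 [ 6.6 -1. ] knob cw deg 75.9 len 49.2
top 582 [ 9.6 -1.5] knob cw deg 78.8 len 47.3
```

View pics/w19c.png

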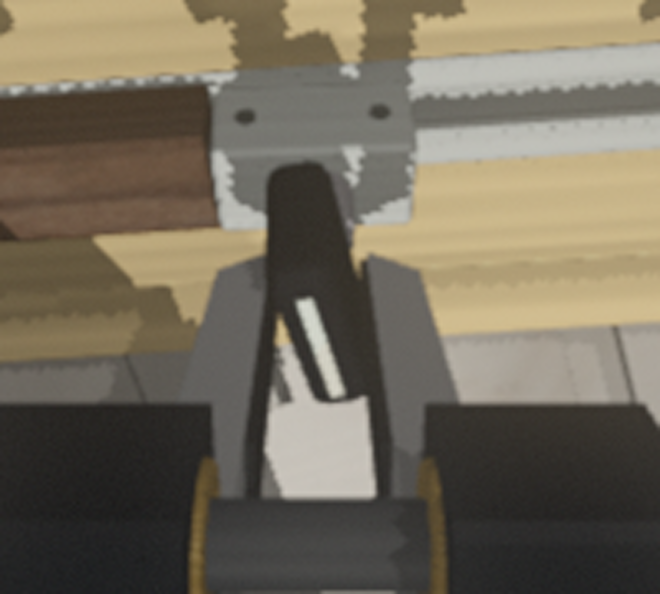

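Request:
servo_tool(moves=[{"xyz": [0.4, 1.5, 0], "turn": 0}, {"xyz": [0.1, 0.5, 0], "turn": 0}, {"xyz": [0, 0, 0], "turn": 0}])

```text
time_s: 14.12
tcp_pos: [0.5872, -0.1872, 0.1246]
ee_rot: [3.1, -0.49, 0.001]
ft_force: [-0.0, -3.1, -1.6]
finger_gap: 0.018
```

Request:
servo_tool(moves=[{"xyz": [0, 0, 0], "turn": 0}, {"xyz": [0, 0, 0], "turn": 0}, {"xyz": [0, 0, 0], "turn": 0}], fingers=1, force=30)

```text
time_s: 14.37
tcp_pos: [0.5866, -0.1869, 0.1244]
ee_rot: [3.101, -0.491, -0.001]
ft_force: [-3.2, -5.0, -0.9]
finger_gap: 0.0141
```

```bash
python3 v.py w20
```

```text
14.3667 [ 0.5866 -0.1869  0.1244] toolY deg -107.98171865843283 [-3.2 -5.  -0.9] [-0.22  0.87  0.87  1.72 -0.8   0.94 -0.91] 0.014095616098888937
stripe 438 [ 6.5 -0. ] knob cw deg -89.0 len 44.4
top 495 [ 7.2 -0.1] knob cw deg 89.2 len 46.5
```

View pics/w20c.png

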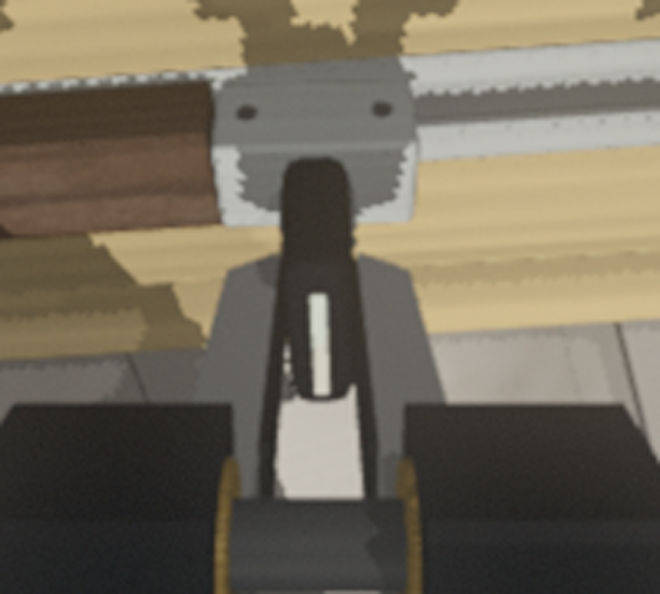

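The gripper is closed on the bar at 14.1 mm. The knob reads about 89–91° clockwise, and the stop is still held against the workpiece. Now I release and retreat straight up.

Request:
servo_tool(moves=[{"xyz": [0, 0, 0], "turn": 0}, {"xyz": [0, 0, 0], "turn": 0}, {"xyz": [0, 0, 0], "turn": 0}, {"xyz": [0, 0, 0], "turn": 0}], fingers=0)

```text
time_s: 14.75
tcp_pos: [0.5878, -0.1843, 0.1244]
ee_rot: [-3.101, 0.488, 0.0]
ft_force: [0.8, 0.6, 0.6]
finger_gap: 0.037
```

Request:
servo_tool(moves=[{"xyz": [0, 0, 10], "turn": 0}, {"xyz": [0, 0, 30], "turn": 0}, {"xyz": [10, -3, 35], "turn": 0}, {"xyz": [15, -3, 35], "turn": 0}, {"xyz": [15, -3, 0], "turn": 0}, {"xyz": [0, 0, 0], "turn": 0}, {"xyz": [0, 0, 0], "turn": 0}])

```text
time_s: 15.33
tcp_pos: [0.6274, -0.1941, 0.2347]
ee_rot: [-3.103, 0.488, 0.0]
ft_force: [-1.3, 0.2, -1.3]
finger_gap: 0.0472
```

```bash
python3 w.py w21; python3 bar.py w21; python3 - <<'E'
from h import *
for n in('top','scene'): snap(n,n+'1')
a=pickle.load(open('pics/top0.pkl','rb'))[1]; s,b=pickle.load(open('pics/top1.pkl','rb'))
P0=cloud(s,a);P1=cloud(s,b)
cv2.imwrite('pics/t1c.png',cv2.cvtColor(np.vstack([cv2.resize(x['image'][130:290,140:410],None,fx=1.8,fy=1.8) for x in(a,b)]),cv2.COLOR_RGB2BGR))
E
```

```text
15.3333 [ 0.6274 -0.1941  0.2347] toolY deg -107.89261957506402 [-1.3  0.2 -1.3] [-0.23  0.81  0.95  1.5  -0.69  1.19 -1.05] 0.04719471597060939
bar top 217 [ 1.2 -1.2 67.3] normal [0.002 0.021 1.   ] tilt deg 1.2 min [-21.4  -7.2  66.2] max [21.9  4.9 68.3]
block top 193 [11.8 -0.3 22.9] normal [0.297 0.002 0.955] tilt deg 17.3 min [  7.  -25.3  20.6] max [16.1 21.9 24.6]
workpiece top 1187 [ 1.2 72.9 19.5] normal [-0.006  0.001  1.   ] tilt deg 0.3 min [-15.   26.   18.5] max [ 16.  120.   20.5]
bar ((0.31878662109375, -1.1413078308105469), (13.831246376037598, 43.16655349731445), 88.33776092529297)
block ((1.4327421188354492, -2.165781021118164), (46.32271957397461, 28.61150550842285), 88.75376892089844)
bed 5049 [18.1 -5.2 -0.5] normal [-0.001 -0.     1.   ] tilt deg 0.0 min [ -60.  -100.    -1.5] max [ 60.  100.    0.5]
bar top in tool: mean [-43.9   7.4 113.4] min [-64.    0.7 102.7] max [-25.6  14.7 126. ]
bar dir deg from by toward +bx (cw): 91.61077
```

View pics/w21.png

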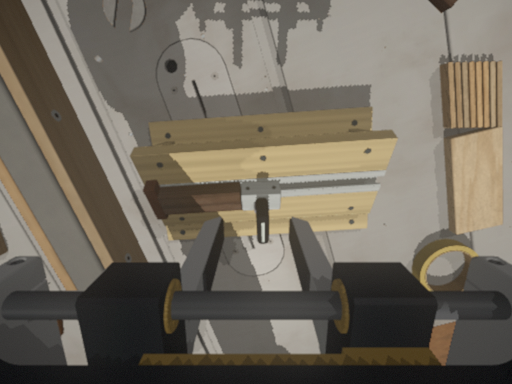

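View pics/t1c.png

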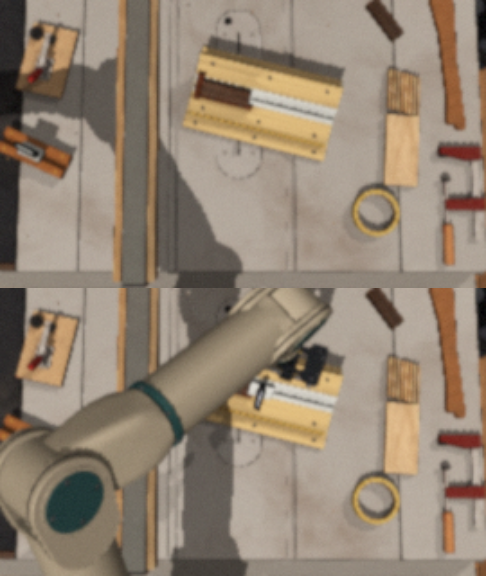

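```bash
python3 - <<'E'
exec(open('meas.py').read().replace("sys.argv[1]","'w21'"))
cv2.imwrite('pics/w21c.png',cv2.cvtColor(cv2.resize(d['image'][130:260,130:300],None,fx=4.5,fy=4.5,interpolation=cv2.INTER_CUBIC),cv2.COLOR_RGB2BGR))
for r_ in (184,187,190,193,196,200): print(r_,[f'{u}:{Y[r_,u]:.1f}/{H[r_,u]:.0f}' for u in range(236,250)])
E
```

```text
bar top 217 [ 1.2 -1.2 67.3] normal [0.002 0.021 1.   ] tilt deg 1.2 min [-21.4  -7.2  66.2] max [21.9  4.9 68.3]
block top 193 [11.8 -0.3 22.9] normal [0.297 0.002 0.955] tilt deg 17.3 min [  7.  -25.3  20.6] max [16.1 21.9 24.6]
workpiece top 1187 [ 1.2 72.9 19.5] normal [-0.006  0.001  1.   ] tilt deg 0.3 min [-15.   26.   18.5] max [ 16.  120.   20.5]
bar ((0.31878662109375, -1.1413078308105469), (13.831246376037598, 43.16655349731445), 88.33776092529297)
block ((1.4327421188354492, -2.165781021118164), (46.32271957397461, 28.61150550842285), 88.75376892089844)
bed 5049 [18.1 -5.2 -0.5] normal [-0.001 -0.     1.   ] tilt deg 0.0 min [ -60.  -100.    -1.5] max [ 60.  100.    0.5]
184 ['236:27.2/6', '237:26.1/5', '238:24.6/7', '239:23.6/5', '240:23.0/-1', '241:21.3/3', '242:20.0/5', '243:18.8/5', '244:17.6/4', '245:16.3/5', '246:15.0/5', '247:13.8/5', '248:12.6/4', '249:11.4/5']
187 ['236:27.1/11', '237:25.9/11', '238:24.7/11', '239:23.6/10', '240:25.0/-14', '241:21.2/9', '242:19.9/11', '243:18.8/10', '244:17.6/9', '245:16.3/11', '246:15.0/11', '247:13.8/12', '248:12.6/11', '249:11
[... 166 characters left out ...]
:15.1/15', '247:13.9/15', '248:12.7/16', '249:11.5/16']
193 ['236:27.2/19', '237:25.9/20', '238:24.8/19', '239:23.6/19', '240:23.5/10', '241:21.2/19', '242:19.9/21', '243:18.7/21', '244:17.5/20', '245:16.3/21', '246:15.1/21', '247:nan/nan', '248:12.8/21', '249:11.6/20']
196 ['236:27.7/20', '237:26.5/20', '238:25.4/19', '239:24.2/19', '240:23.5/14', '241:21.3/23', '242:20.3/22', '243:18.9/23', '244:17.7/24', '245:16.6/23', '246:15.4/23', '247:14.2/23', '248:13.0/23', '249:11.8/23']
200 ['236:28.4/20', '237:27.3/19', '238:26.0/20', '239:24.8/20', '240:23.7/19', '241:21.9/24', '242:20.7/24', '243:19.7/22', '244:18.3/24', '245:17.2/23', '246:15.9/23', '247:14.7/24', '248:13.5/23', '249:12.3/24']
```

View pics/w21c.png

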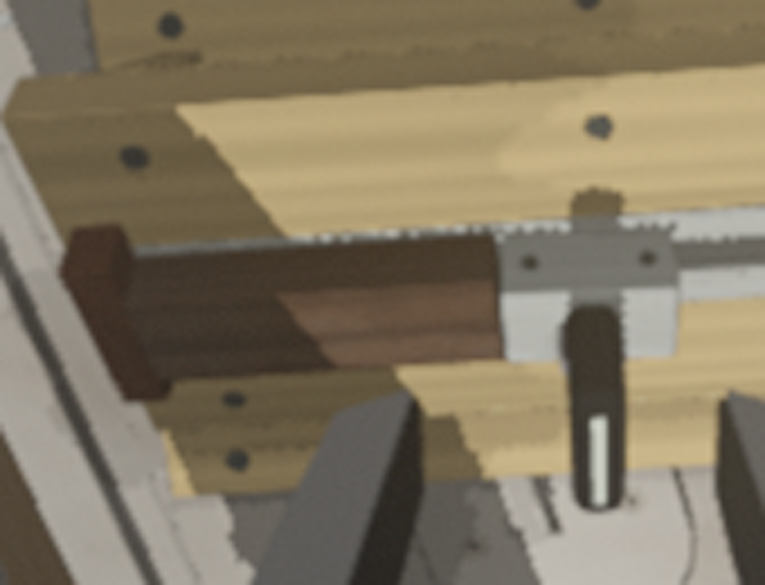

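A few depth readings at column 240, on the seam, dip, which may mean a hairline gap. I'll take a closer look straight along the joint.

Request:
servo_tool(moves=[{"xyz": [-2, 9, -5], "turn": 0}, {"xyz": [-2, 9, -15], "turn": 0}, {"xyz": [-2, 9, -15], "turn": 0}, {"xyz": [-2, 0, -15], "turn": 0}, {"xyz": [0, 0, 0], "turn": 0}, {"xyz": [0, 0, 0], "turn": 0}, {"xyz": [0, 0, 0], "turn": 0}], fingers=-0.5)

```text
time_s: 16.07
tcp_pos: [0.6194, -0.168, 0.185]
ee_rot: [3.102, -0.49, 0.001]
ft_force: [-0.0, -0.7, 0.7]
finger_gap: 0.0707
```

```bash
python3 w.py w22; python3 - <<'E'
exec(open('meas.py').read().replace("sys.argv[1]","'w22'"))
g=d['image']; 
cv2.imwrite('pics/w22c.png',cv2.cvtColor(cv2.resize(g[130:250,180:340],None,fx=5,fy=5,interpolation=cv2.INTER_CUBIC),cv2.COLOR_RGB2BGR))
for r_ in range(160,216,5):
    k=[u for u in range(200,320) if 18<Y[r_,u]<27 ]
    print(r_,[f'{u}:{Y[r_,u]:.1f}/{H[r_,u]:.0f}/{g[r_,u].max()}' for u in k])
E
```

```text
16.0667 [ 0.6194 -0.168   0.185 ] toolY deg -107.96767833629077 [-0.  -0.7  0.7] [-0.27  0.84  0.92  1.6  -0.73  1.08 -1.03] 0.07068890947337302
bar top 317 [ 2.2 -0.7 67.3] normal [-0.001  0.05   0.999] tilt deg 2.9 min [-21.1  -7.2  66.1] max [21.9  5.  68.4]
block top 241 [11.7 -1.  23. ] normal [ 0.233 -0.001  0.972] tilt deg 13.5 min [  7.1 -25.3  21.3] max [15.7 21.9 24.7]
workpiece top 1711 [ 1.3 72.8 19.6] normal [-0.001 -0.     1.   ] tilt deg 0.1 min [-15.5  26.1  18.6] max [ 16.  120.   20.6]
bar ((0.49874305725097656, -1.2626619338989258), (14.083569526672363, 43.41318893432617), 88.19002532958984)
block ((1.2729673385620117, -1.9517707824707031), (46.48159408569336, 28.61454200744629), 87.51123809814453)
bed 7223 [20.7 -5.1 -0.4] normal [-0.  0.  1.] tilt deg 0.0 min [-60.  -99.9  -1.5] max [ 60.  100.    0.6]
160 ['253:26.4/-1/191', '254:25.4/-1/190', '255:24.4/-0/190', '256:23.4/-1/190', '257:22.4/-0/190', '258:21.4/-1/190', '259:20.4/-1/192', '260:19.5/-1/195', '261:18.5/-1/198']
165 ['253:26.8/0/182', '254:25.8/-1/182', '255:24.8/-1/182', '256:23.8/-0/181', '257:22.8
[... 1052 characters left out ...]
', '261:20.7/24/163', '262:19.7/22/177', '263:18.7/23/180']
200 ['256:26.2/19/105', '257:25.2/19/104', '258:24.2/19/96', '259:23.3/3/89', '260:22.1/22/131', '261:21.1/23/169', '262:20.1/24/181', '263:19.0/23/185', '264:18.0/23/184']
205 ['256:26.7/19/106', '257:25.6/19/107', '258:24.6/19/101', '259:23.5/18/90', '260:22.4/23/126', '261:21.4/23/165', '262:20.4/24/181', '263:19.3/24/186', '264:18.3/24/186']
210 ['257:26.1/19/109', '258:25.0/19/105', '259:23.9/19/104', '260:22.8/23/133', '261:21.8/23/170', '262:20.7/24/185', '263:19.7/24/188', '264:18.6/24/188']
215 ['258:25.9/0/179', '259:24.7/0/179', '260:23.5/-0/178', '261:22.3/-1/179', '262:21.1/-0/179', '263:19.9/-0/180', '264:18.6/-1/181']
```

View pics/w22c.png

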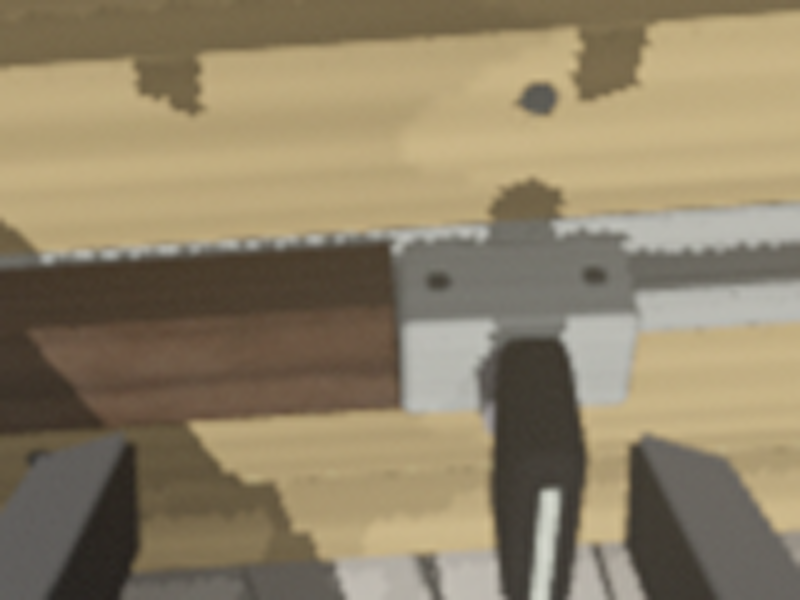

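```bash
python3 - <<'E'
import io,contextlib
for w in ('w12','w13','w21','w22'):
    src=open('meas.py').read().replace("sys.argv[1]",f"'{w}'")
    with contextlib.redirect_stdout(io.StringIO()): exec(src)
    # block side/top ridge: fit upslope side face (X~14,H 2..20), and end face lines
    m=(abs(Y+1)<20)&(X>12)&(X<17)&(H>4)&(H<21); q=B[m]
    if len(q)>50:
        A=np.c_[q[:,1],q[:,2],np.ones(len(q))]; k=np.linalg.lstsq(A,q[:,0],rcond=None)[0]; print(w,'side face n',len(q),'yaw deg (cw+)',np.degrees(np.arctan(k[0])).round(2),'X0',k[2].round(2))
    m=(Y>28)&(Y<115)&(X>14)&(X<19)&(H>4)&(H<17); q=B[m]
    if len(q)>50:
        A=np.c_[q[:,1],q[:,2],np.ones(len(q))]; k=np.linalg.lstsq(A,q[:,0],rcond=None)[0]; print(w,'wp side n',len(q),'yaw',np.degrees(np.arctan(k[0])).round(2),'X0',k[2].round(2))
E
```

```text
w12 side face n 147 yaw deg (cw+) 0.0 X0 12.92
w12 wp side n 235 yaw -0.11 X0 16.08
w13 side face n 256 yaw deg (cw+) 0.04 X0 12.96
w13 wp side n 523 yaw -0.03 X0 16.16
w21 side face n 326 yaw deg (cw+) 2.21 X0 14.44
w21 wp side n 534 yaw -0.12 X0 16.87
w22 side face n 448 yaw deg (cw+) 2.12 X0 14.42
w22 wp side n 746 yaw -0.04 X0 16.82
```

The stop yawed about 2° clockwise inside the slot play while clamping. Its downslope corner touches the workpiece, and a wedge of about 1 mm is open on the upslope side. I'll square it by gently pressing the upslope part of its free end face towards the workpiece with closed fingers.

Request:
servo_tool(moves=[{"xyz": [-2, -20, 0], "turn": 0.034}, {"xyz": [-3, -30, 0], "turn": 0.034}, {"xyz": [-4, -26, 0], "turn": 0}, {"xyz": [0, 0, -15], "turn": 0}, {"xyz": [0, 0, -25], "turn": 0}, {"xyz": [0, 0, -20], "turn": 0}, {"xyz": [0, 0, 0], "turn": 0}, {"xyz": [0, 0, 0], "turn": 0}], fingers=1, force=20)

```text
time_s: 16.78
tcp_pos: [0.6102, -0.244, 0.1247]
ee_rot: [3.118, -0.385, -0.001]
ft_force: [0.0, -0.4, 0.2]
finger_gap: 0.0203
```

```bash
python3 w.py w23; python3 - <<'E'
from h import *
s=r.sense(); c=np.array([.61426,-.19404]); p=s['tcp_pos'][:2]-c; print('h',p@[.97,-.243]*1000,'by',p@[.243,.97]*1000)
E
```

```text
16.7833 [ 0.6102 -0.244   0.1247] toolY deg -104.08156584546295 [ 0.  -0.4  0.2] [-0.11  0.91  0.84  1.6  -0.78  1.   -0.83] 0.02033023917225064
h 8.979523897762792 by -49.77389222272507
```

View pics/w23.png

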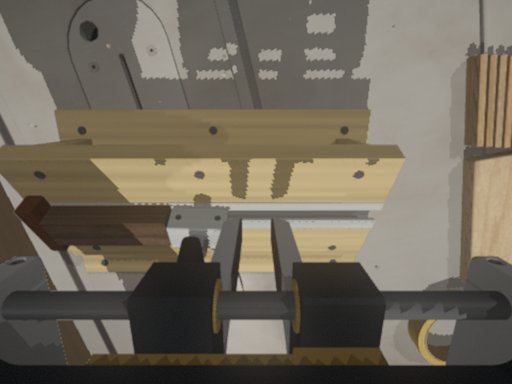

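Request:
servo_tool(moves=[{"xyz": [0, 0, -12], "turn": 0}, {"xyz": [0, 0, -10], "turn": 0}, {"xyz": [0, 0, -3], "turn": 0}, {"xyz": [0, 0, 0], "turn": 0}])

```text
time_s: 17.17
tcp_pos: [0.6099, -0.2431, 0.0984]
ee_rot: [-3.117, 0.384, 0.003]
ft_force: [-0.1, -0.4, -0.1]
finger_gap: 0.0004
```

Request:
servo_tool(moves=[{"xyz": [1, 4, 0], "turn": 0}, {"xyz": [1, 3, 0], "turn": 0}, {"xyz": [0.5, 2, 0], "turn": 0}, {"xyz": [0, 1, 0], "turn": 0}, {"xyz": [0, 0, 0], "turn": 0}])

```text
time_s: 17.58
tcp_pos: [0.6132, -0.2331, 0.0997]
ee_rot: [-3.118, 0.383, -0.001]
ft_force: [-0.3, 0.4, -0.3]
finger_gap: 0.0002
```

Request:
servo_tool(moves=[{"xyz": [0.3, 1, 0], "turn": 0}, {"xyz": [0.2, 1, 0], "turn": 0}, {"xyz": [0, 0, 0], "turn": 0}])

```text
time_s: 17.83
tcp_pos: [0.6135, -0.2316, 0.0995]
ee_rot: [-3.118, 0.384, -0.0]
ft_force: [1.4, 0.3, -0.1]
finger_gap: 0.0006
```

Request:
servo_tool(moves=[{"xyz": [0.3, 1, 0], "turn": 0}, {"xyz": [0.2, 1, 0], "turn": 0}, {"xyz": [0, 0, 0], "turn": 0}])

```text
time_s: 18.08
tcp_pos: [0.6137, -0.2306, 0.0996]
ee_rot: [3.116, -0.385, 0.0]
ft_force: [-0.4, -1.9, -0.3]
finger_gap: 0.0001
```

Request:
servo_tool(moves=[{"xyz": [0.5, 2, 0], "turn": 0}, {"xyz": [0.5, 2, 0], "turn": 0}, {"xyz": [0, 0, 0], "turn": 0}])

```text
time_s: 18.33
tcp_pos: [0.6146, -0.2288, 0.1002]
ee_rot: [3.112, -0.385, 0.002]
ft_force: [-1.5, -6.1, 1.6]
finger_gap: 0.0005
```

Request:
servo_tool(moves=[{"xyz": [0.5, 2, 0], "turn": 0}, {"xyz": [0, 0, 0], "turn": 0}])

```text
time_s: 18.5
tcp_pos: [0.6149, -0.2282, 0.1005]
ee_rot: [3.11, -0.386, 0.003]
ft_force: [-0.4, -6.9, 1.6]
finger_gap: 0.0007
```

```bash
python3 w.py w24; cat > yaw.py <<'E'
import io,contextlib,sys
w=sys.argv[1]
with contextlib.redirect_stdout(io.StringIO()): exec(open('meas.py').read())
for nm,m in(('block',(abs(Y+1)<20)&(X>12)&(X<17)&(H>4)&(H<21)),('wp',(Y>28)&(Y<115)&(X>14)&(X<19)&(H>4)&(H<17))):
    q=B[m]
    if len(q)>50:
        A=np.c_[q[:,1],q[:,2],np.ones(len(q))]; k=np.linalg.lstsq(A,q[:,0],rcond=None)[0]; print(nm,len(q),'yaw cw',np.degrees(np.arctan(k[0])).round(2),'X0',k[2].round(2))
E
python3 yaw.py w24
```

```text
18.5 [ 0.6149 -0.2282  0.1005] toolY deg -104.15466750403593 [-0.4 -6.9  1.6] [-0.13  0.93  0.82  1.62 -0.8   0.95 -0.84] 0.0007016148410897328
  return _methods._mean(a, axis=axis, dtype=dtype,
  ret = um.true_divide(
<string>:10: RuntimeWarning: Mean of empty slice.
Traceback (most recent call last):
  File "yaw.py", line 3, in <module>
    with contextlib.redirect_stdout(io.StringIO()): exec(open('meas.py').read())
                                                    ~~~~^^^^^^^^^^^^^^^^^^^^^^^^^^^^^^^^^
IndexError: index 2 is out of bounds for axis 0 with size 0
```

Request:
servo_tool(moves=[{"xyz": [0.5, 2, 0], "turn": 0}, {"xyz": [0.5, 2, 0], "turn": 0}, {"xyz": [0, 0, 0], "turn": 0}, {"xyz": [0, 0, 0], "turn": 0}])

```text
time_s: 18.88
tcp_pos: [0.6151, -0.2271, 0.1012]
ee_rot: [3.106, -0.388, 0.003]
ft_force: [-2.6, -11.4, 2.1]
finger_gap: 0.0005
```

Request:
servo_tool(moves=[{"xyz": [0.5, 2, 0], "turn": 0}, {"xyz": [0.5, 2, 0], "turn": 0}, {"xyz": [0, 0, 0], "turn": 0}, {"xyz": [0, 0, 0], "turn": 0}])

```text
time_s: 19.22
tcp_pos: [0.6153, -0.2262, 0.1017]
ee_rot: [3.101, -0.39, 0.004]
ft_force: [-3.5, -15.2, 2.7]
finger_gap: 0.0005
```

Request:
servo_tool(moves=[{"xyz": [-2, -8, 0], "turn": 0}, {"xyz": [-2, -8, 0], "turn": 0}, {"xyz": [-2, -8, 5], "turn": 0}, {"xyz": [0, 0, 25], "turn": 0}, {"xyz": [0, 0, 35], "turn": 0}, {"xyz": [3, 25, 25], "turn": 0}, {"xyz": [3, 35, 0], "turn": 0}, {"xyz": [3, 30, 0], "turn": 0}, {"xyz": [0, 0, 0], "turn": 0}, {"xyz": [0, 0, 0], "turn": 0}])

```text
time_s: 20.05
tcp_pos: [0.6211, -0.146, 0.1892]
ee_rot: [-3.116, 0.376, 0.001]
ft_force: [1.2, -0.6, 0.6]
finger_gap: 0.0005
```

```bash
python3 w.py w25; python3 yaw.py w25; python3 bar.py w25
```

```text
20.05 [ 0.6211 -0.146   0.1892] toolY deg -103.74909456559786 [ 1.2 -0.6  0.6] [-0.3   0.82  0.91  1.6  -0.72  1.08 -1.  ] 0.000519135276187701
block 452 yaw cw -0.07 X0 14.37
wp 732 yaw cw -0.04 X0 16.8
bar top 349 [ 2.   0.2 67.3] normal [-0.002  0.052  0.999] tilt deg 3.0 min [-21.9  -6.5  65.7] max [22.   6.3 68.6]
block top 268 [12.  -0.5 22.9] normal [ 0.322 -0.007  0.947] tilt deg 18.8 min [  7.1 -24.2  20.5] max [15.5 21.7 25.6]
workpiece top 1734 [ 1.3 72.6 19.6] normal [-0.002 -0.     1.   ] tilt deg 0.1 min [-15.5  26.   18.6] max [ 16.  120.   20.6]
bar ((0.032958984375, -0.3679776191711426), (43.92726516723633, 13.946836471557617), 0.36426031589508057)
block ((0.9086313247680664, -1.629415512084961), (28.854595184326172, 45.39451599121094), 0.614196240901947)
bed 7176 [20.  -3.2 -0.4] normal [-0.001 -0.     1.   ] tilt deg 0.0 min [ -60.  -100.    -1.5] max [ 60.  100.    0.6]
bar top in tool: mean [-26.1  47.5  67.3] min [-47.7  41.7  56.6] max [-7.8 55.7 80.5]
bar dir deg from by toward +bx (cw): 89.10388
```

View pics/w25.png

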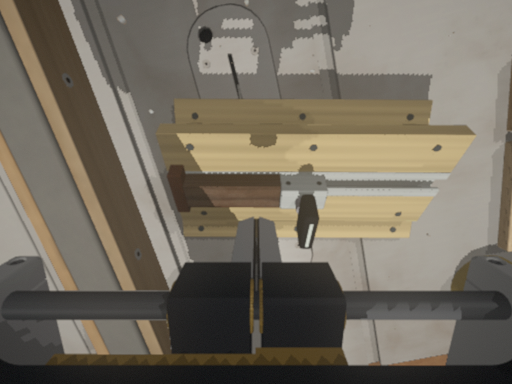

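The stop is now square to the workpiece: yaw −0.07° against −0.04°, with the bar at about 89–90°. One check of the seam and the bystanders before I hand in.

```bash
python3 - <<'E'
import io,contextlib
with contextlib.redirect_stdout(io.StringIO()): exec(open('meas.py').read().replace("sys.argv[1]","'w25'"))
for r_ in range(180,207,4):
    k=[u for u in range(262,300) if 19.5<Y[r_,u]<26]
    print(r_,[f'{u}:{Y[r_,u]:.1f}/{H[r_,u]:.0f}' for u in k])
P0=cloud(*pickle.load(open('pics/top0.pkl','rb'))); P1=cloud(*snap('top','top2'))
for nm,(x,y,wx,wy) in dict(tape=(.40,-.44,.07,.07),feather=(.58,-.49,.15,.06),jig=(.71,.26,.1,.09)).items():
    for P in(P0,P1):
        m=(P[...,2]>.009)&(P[...,2]<.12)&(abs(P[...,0]-x)<wx)&(abs(P[...,1]-y)<wy); print(nm,m.sum(),P[m].mean(0).round(4))
E
```

```text
180 ['278:25.3/11', '279:24.2/10', '280:22.8/7', '281:21.8/7', '282:20.9/8', '283:19.8/8']
184 ['278:25.6/16', '279:24.5/16', '280:23.2/13', '281:22.2/14', '282:21.2/14', '283:20.0/13']
188 ['278:25.7/20', '279:24.6/20', '280:23.3/17', '281:22.6/20', '282:21.5/19', '283:20.6/20', '284:19.5/20']
192 ['278:25.3/20', '279:24.3/20', '280:23.5/22', '281:22.6/23', '282:21.6/23', '283:20.6/23', '284:19.8/24']
196 ['277:26.0/20', '278:24.8/19', '279:23.7/19', '280:23.1/22', '281:22.2/23', '282:21.3/24', '283:20.2/23']
200 ['277:25.5/19', '278:24.5/20', '279:23.5/20', '280:22.9/23', '281:21.8/23', '282:20.7/23', '283:19.7/24']
204 ['277:25.1/19', '278:24.1/20', '279:23.3/22', '280:22.3/23', '281:21.4/23', '282:20.3/23']
tape 359 [ 0.407  -0.4505  0.0212]
tape 359 [ 0.406  -0.4515  0.0209]
feather 1105 [ 0.5526 -0.4952  0.0178]
feather 1094 [ 0.5521 -0.4954  0.0178]
jig 994 [0.7028 0.2617 0.0255]
jig 997 [0.7026 0.2622 0.0253]
```

The seam shows no gap and the bystanders haven't moved. The arm is clear of everything, so I'm handing in.

```bash
python3 -c "
from station import r
print(r.job_done())"
```

```text
the job is handed in; nothing more can be done
None
```

The stop is clamped flat in the T-track with its end face against the workpiece. The job was handed in at about 20 s of the 45 s allowed.

**What I did**
- **Lift and place:** I lifted the stop by the ends of its bar knob and carried it over the fence. Lowered into the slot, it tilted 30° in the jaws until it sat flat on the bed.
- **Butt up and clamp:** I slid it along the track until I felt the workpiece, then turned the knob a quarter turn clockwise with the jaws straddling the bar.
- **Correction:** Clamping had turned the stop about 2° within the slot's play, leaving roughly a 1 mm wedge open on one side. I pressed its free end with closed fingers, at about 15 N, to square it up.

**Last checks**
- **Seating:** the bar top is 67.3 mm above the bed (68 mm nominal), and the block top is about 23–24 mm (24 mm nominal). A plane fit to the block top gave tilts of 13–19°. I put that down to its rounded edges, because the fit to the bar top showed only 1–3° in the last views.
- **Knob:** it reads about 89–90° from the camera.
- **Contact:** the stop and the workpiece are parallel to within 0.1°, and the seam shows no gap in the depth image.
- **Workpiece and bystanders:** the workpiece lies as it did before. The tape, feather board and hold-down jig read within about 1 mm of their starting positions.
- **Camera disagreement:** wrist views from different directions differed by 1–2 mm along the track, so I used the contact force to judge when the stop touched the workpiece.

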